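Gauge the turned posts and dump them into the tray

ROBOT

A 7-joint arm with a two-finger parallel gripper is mounted at the origin on a cart in front of the work surface, level with it; the furniture and walls round the work are solid. World frame = base frame: x ahead of the robot, y to its left, z up, the work surface at z = 0. Lengths are in mm, angles in rad, forces in N, time in s.
With the tool pointing down it reaches from about 425 to 875 mm from the base axis. Payload 8.4 kg.
Tool frame: the origin (TCP) lies on the centre line of the jaws, within the pads' length; the fingertips stand env.tip_extent ahead of it and the grasp point (between the pads) is the TCP (env.tip_extent is the distance from the TCP to the fingertips, in mm); y points along the fingers, z is the direction in which the jaws open and shut, and the axes are right-handed (so a half turn about y gives the same grasp; the last joint's range is limited). The gripper opens to 87 mm and grips with 3 to 60 N. Pads are 19 mm wide; open, the fingers measure 117 mm over their backs; the gripper's body (75 mm by 190 mm) begins 51 mm behind the grasp point.
Start: joints at [-1.234, 0.333, 0.04, 1.465, -0.013, 1.343, -0.059], TCP at [274.386, 589.217, 241.546] pointing down, gripper open.
Joint ranges: [-2.58, 2.58], [-0.38, 2.09], [-1.3, 1.39], [0.25, 2.4], [-1.5, 4.64], [0.08, 2.09], [-2.65, 2.65]. Speed limits (rad/s): [2.22, 2.22, 2.79, 2.79, 3.14, 3.14, 3.14].

INTERFACE

Orientations are given as a unit quaternion [x, y, z, w].
In Python, from cell import env, eyes, spotter gives the robot as it stands.
- The arm moves only by the tool carry_out, never from a script. Its argument "rows" is a list of rows, each a list of 3 entries, a list of its own where there are three numbers: the turn, a rotation vector about the world's x, y, z in degrees, then the shift along the world's x, y, z in m, then the closure, from -1 (fully open) to 1 (shut). In form: [[[rx, ry, rz], [dx, dy, dz], hand], ...]. A call has 1 to 20 rows; each row is the pose to reach, as a shift and turn from the pose commanded when the call began; what a row does not reach only later rows make up. A row lasts 1/10 s, in which the tool goes at most 50 mm and 8.59 degrees, less where a joint would pass 70% of its speed; a pose out of reach is approached as far as the arm can. A call with a gripper value outside its range is refused whole. The fingers move at their own pace and stop on an object; "grip_force" is the grip in N (left out, the last holds). Time passes only in rows, so rows that repeat a pose let the fingers close. It gives the time, the measured TCP pose, the force and the opening at its end, in the units of the state.
- env.sense(): the state, without advancing time (a new reading comes with each control period).
- eyes.snapshot(name): name is "side" or "top" or "wrist"; returns (picture, depth): 400x640x3 uint8, red, green, blue; 400x640 float32, mm along the optical axis (not along the pixel's ray), 0 where there is no reading.
- eyes.camera_model(name): a dict with "fovy" (degrees; the focal length in pixels is half the picture's height over the tangent of half this angle, whatever the lens; pixels are square), "cx", "cy" (the principal point, pixels), "origin" and "orientation" of the camera in the world; the wrist camera has in their place "mount" (4x4, takes a point from camera to tool coordinates, whose origin is the TCP and whose axes are the tool frame's). Camera axes: x right, y down, z forward; pixel columns grow to the right and rows downward; lengths in mm; the calibration is good to about 2 mm. The wrist camera is an equidistant fisheye: a pixel r from the principal point sees the ray r / f radians off the axis. A picture is of the moment at which its call begins: read the wrist's pose just before it. camera_model takes no time and is no camera call.
- env.close_job(): hands the job in, once; it reports no verdict.
Trained networks look in the newest picture that a camera, given by its name, has taken for a name from the list of things; names that differ only in an ending like _2 or _b are one class to them, and where a whole thing is asked for, a point or a joint stands for the part that bears it (a point fixed in the world has none). Each returns a list of dicts, best first, with "confidence" (0 to 1); they miss things now and then, are a little off and sometimes report something else, mostly with a low value. They report only what shows in the picture. A call takes as long as a camera call.
- spotter.find_in(camera, name): "rect" ([left, top, right, bottom] in pixels, round what is visible of it).
- spotter.regions_of(camera, name): "region" (400x640 bool, what is visible of it) and "rect" ([left, top, right, bottom] in pixels, round what is visible of it).
- spotter.pinpoint(camera, name): "at" ([column, row] in pixels: a listed point, or the origin of a listed thing).
The state is a dict: "time": time; "q": joint angles; "qvel": joint speeds; "joint_torque": joint torques, N m; "position": TCP position; "orientation": TCP orientation; "contact_force": force on the tool from outside, world axes, zero at the start; "torque": the same for the moment, N m; "grip_width": opening from 0.0 (shut) to 1.0 (fully open).
Only numpy, scipy, OpenCV 4.12 (cv2) and the standard library are available. Lean on these libraries where they do the work, as an engineer would, in place of code of your own. Each camera call takes 0.05 s, during which the arm holds its last target. There are 200 camera calls.

TASK

Check the turned posts with the gap gauge, one after another, shortest first: push each one upright, its shank between the jaws, from the front right through the wide gap and out at the back, then try it from the front at the narrow gap, which must stop it - press it lightly against the mouth without forcing it. Put each checked post in the tipping cup; when all the posts that are there are in it, push the cup's lever over past its catch so that they all slide out into the tray, and let the cup swing back home. Leave the slide box and the petri dish where they are.

Things in the scene. Friction and masses are not known exactly. Their poses are not given: they have to be found in the camera images.
- post_short: Turned post: plain round shank 12 mm in diameter on a round foot 40 mm in diameter and 14 mm thick, 75 mm tall in all (the shortest), about 130 g. Origin: centre of the foot's underside; z runs up the shank. It stands on its foot at the start. May be absent (then None).
- post_middle: Turned post: plain round shank 12 mm in diameter on a round foot 40 mm in diameter and 14 mm thick, 90 mm tall in all (the middle one), about 136 g. Origin: centre of the foot's underside; z runs up the shank. It stands on its foot at the start. May be absent (then None).
- post_long: Turned post: plain round shank 12 mm in diameter on a round foot 40 mm in diameter and 14 mm thick, 105 mm tall in all (the longest), about 142 g. Origin: centre of the foot's underside; z runs up the shank. It stands on its foot at the start. May be absent (then None).
- gauge: Fixed gap gauge: base plate 60 x 176 mm (top 13 mm up) with three pedestals in a row along y, whose steel jaws leave two gaps. Origin: below its centre, at table height; x points from front to back, the way posts are pushed. Jaws: 41 to 53 mm above the table, x = -12 to +12 mm, corners rounded 3 mm. Under the jaws it is 52 mm wide: a foot passes below, its underside 15 to 25 mm above the table, the shank between the jaws.
- go_gap (a point): Middle of the wide (go) gap, 15 mm between the jaws, at y = +38 mm on the gauge, 47 mm above the table; axes as the gauge's. A post is through when its axis is more than 20 mm beyond this point in x.
- nogo_gap (a point): Middle of the narrow (no-go) gap, 9 mm between the jaws, at y = -38 mm on the gauge, 47 mm above the table; axes as the gauge's. The rounded mouth stops a 12 mm shank with its axis about 14 mm (to 18 if off-centre) short of this point in x. Tried means: axis within 5 mm of the gap's middle sideways, pressed with a few newtons for a moment.
- cup_stand: Fixed grey stand of the tipping cup: base plate and two uprights (outer faces at y = -70 and +70 mm, tops 141 mm up) that carry the cup's hinge. Origin: at table height, below the loading part of the cup; x is the direction in which the cup dumps; the hinge runs along y through x = +20 mm, 120 mm above the table.
- cup_floor (a point): Middle of the cup's floor surface, 126 mm up. The cup is a sheet-metal scoop: floor 112 (x) by 100 mm (y), 45 mm walls at the back (-x) and sides, open to +x. Axes as the stand's at rest, turning with the cup. At rest the floor slopes 0.2 rad down to the back, so posts stay in; three stand side by side, say at x = -32 or +10, y = -24 or +24 mm from here.
- cup (a joint): Tipping angle of the cup: 0 at rest (home), 1.3 rad at the end stop, fully tipped. A spring holds it home and swings it back when let go; a sprung roller catch resists over the first 0.2 rad or so. Pushing at the lever takes about 5 to 15 N. Posts slide out beyond about 1.1 rad; held near the end stop for a second all slide out.
- lever_tip (a point): Centre of the black cross-bar (12 mm thick, 26 mm along y) atop the cup's lever, a 10 mm rod 80 mm long from the hinge, at y = +90 mm on the stand. At rest it leans 0.45 rad back (to -x), cross-bar 192 mm above the table. Pushed to +x from behind, 35 to 60 mm above the hinge, it tips the cup; at the end stop it leans 0.85 rad forward, cross-bar 60 mm ahead of the hinge, 173 mm up.
- tray: Fixed grey open tray in front of the cup: outside 130 (x) x 150 (y) mm, walls 4 mm, rim 51 mm (the far wall, at +x, 91 mm) and inner floor 13 mm above the table. Origin: below its centre, at table height; x the dumping direction.
- slide_box: White slide box, 45 x 88 x 29 mm, loose bystander; origin at the centre of its underside.
- petri_dish: Clear petri dish, 90 mm across, 12 mm high, loose bystander; origin at the centre of its underside.

How it is judged (in metres and radians):
On the way, in this order (a step that is already met when the one before it is completed fails the run):
1. the short post's shank is inside the wide (go) gap (angle between post_short's own z axis and vertical below 0.25 rad and x of post_short in the frame of go_gap between -0.012 and 0.004 m and y of post_short in the frame of go_gap between -0.006 and 0.006 m and z of post_short in the frame of go_gap between -0.045 and -0.016 m).
2. the short post has come out at the back of the wide gap (angle between post_short's own z axis and vertical below 0.25 rad and x of post_short in the frame of go_gap between 0.02 and 0.09 m and y of post_short in the frame of go_gap between -0.025 and 0.025 m and z of post_short in the frame of go_gap between -0.045 and -0.01 m).
3. the short post's shank is pressed against the front mouth of the narrow (no-go) gap and is stopped there (angle between post_short's own z axis and vertical below 0.25 rad and x of post_short in the frame of nogo_gap between -0.026 and -0.007 m and y of post_short in the frame of nogo_gap between -0.007 and 0.007 m and z of post_short in the frame of nogo_gap between -0.045 and -0.012 m and contact force between post_short and gauge above 1 N), for 0.1 s.
4. the middle post's shank is inside the wide (go) gap (angle between post_middle's own z axis and vertical below 0.25 rad and x of post_middle in the frame of go_gap between -0.012 and 0.004 m and y of post_middle in the frame of go_gap between -0.006 and 0.006 m and z of post_middle in the frame of go_gap between -0.045 and -0.016 m).
5. the middle post has come out at the back of the wide gap (angle between post_middle's own z axis and vertical below 0.25 rad and x of post_middle in the frame of go_gap between 0.02 and 0.09 m and y of post_middle in the frame of go_gap between -0.025 and 0.025 m and z of post_middle in the frame of go_gap between -0.045 and -0.01 m).
6. the middle post's shank is pressed against the front mouth of the narrow (no-go) gap and is stopped there (angle between post_middle's own z axis and vertical below 0.25 rad and x of post_middle in the frame of nogo_gap between -0.026 and -0.007 m and y of post_middle in the frame of nogo_gap between -0.007 and 0.007 m and z of post_middle in the frame of nogo_gap between -0.045 and -0.012 m and contact force between post_middle and gauge above 1 N), for 0.1 s.
7. the long post's shank is inside the wide (go) gap (angle between post_long's own z axis and vertical below 0.25 rad and x of post_long in the frame of go_gap between -0.012 and 0.004 m and y of post_long in the frame of go_gap between -0.006 and 0.006 m and z of post_long in the frame of go_gap between -0.045 and -0.016 m).
8. the long post has come out at the back of the wide gap (angle between post_long's own z axis and vertical below 0.25 rad and x of post_long in the frame of go_gap between 0.02 and 0.09 m and y of post_long in the frame of go_gap between -0.025 and 0.025 m and z of post_long in the frame of go_gap between -0.045 and -0.01 m).
9. the long post's shank is pressed against the front mouth of the narrow (no-go) gap and is stopped there (angle between post_long's own z axis and vertical below 0.25 rad and x of post_long in the frame of nogo_gap between -0.026 and -0.007 m and y of post_long in the frame of nogo_gap between -0.007 and 0.007 m and z of post_long in the frame of nogo_gap between -0.045 and -0.012 m and contact force between post_long and gauge above 1 N), for 0.1 s.
10. the cup, with every post that is there in it, is tipped past its catch (value of joint cup above 0.25 rad and x of post_short in the frame of cup_floor between -0.065 and 0.065 m and y of post_short in the frame of cup_floor between -0.06 and 0.06 m and z of post_short in the frame of cup_floor between -0.03 and 0.06 m and x of post_middle in the frame of cup_floor between -0.065 and 0.065 m and y of post_middle in the frame of cup_floor between -0.06 and 0.06 m and z of post_middle in the frame of cup_floor between -0.03 and 0.06 m and x of post_long in the frame of cup_floor between -0.065 and 0.065 m and y of post_long in the frame of cup_floor between -0.06 and 0.06 m and z of post_long in the frame of cup_floor between -0.03 and 0.06 m).
At the end, for the whole second after the job is handed in: Every post that is there lies or stands at rest in the tray (centre of its foot inside the tray's walls, within 63 mm in x and 73 mm in y of the tray's middle and less than 55 mm above the table, slower than 2 cm/s), and the cup is back home (under 0.06 rad) (value of joint cup below 0.06 rad and x of post_short in the frame of tray between -0.063 and 0.063 m and y of post_short in the frame of tray between -0.073 and 0.073 m and z of post_short in the frame of tray between -0.002 and 0.055 m and linear speed of each of post_short, post_middle, post_long below 0.02 m/s and x of post_middle in the frame of tray between -0.063 and 0.063 m and y of post_middle in the frame of tray between -0.073 and 0.073 m and z of post_middle in the frame of tray between -0.002 and 0.055 m and x of post_long in the frame of tray between -0.063 and 0.063 m and y of post_long in the frame of tray between -0.073 and 0.073 m and z of post_long in the frame of tray between -0.002 and 0.055 m); the robot touches nothing.
It fails at once if a post is forced into the narrow gap ((x of post_short in the frame of nogo_gap between -0.005 and 0.012 m and y of post_short in the frame of nogo_gap between -0.008 and 0.008 m and z of post_short in the frame of nogo_gap between -0.045 and -0.008 m and angle between post_short's own z axis and vertical below 0.25 rad) or (x of post_middle in the frame of nogo_gap between -0.005 and 0.012 m and y of post_middle in the frame of nogo_gap between -0.008 and 0.008 m and z of post_middle in the frame of nogo_gap between -0.045 and -0.008 m and angle between post_middle's own z axis and vertical below 0.25 rad) or (x of post_long in the frame of nogo_gap between -0.005 and 0.012 m and y of post_long in the frame of nogo_gap between -0.008 and 0.008 m and z of post_long in the frame of nogo_gap between -0.045 and -0.008 m and angle between post_long's own z axis and vertical below 0.25 rad)).
It fails at once if a post is pressed against the gauge with more than 45 N (contact force between any of post_short, post_middle, post_long and gauge above 45 N).
It fails at once if the slide box is moved by more than 3 cm (distance of slide_box from where it was at the start of the episode above 0.03 m).
It fails at once if the petri dish is moved by more than 3 cm (distance of petri_dish from where it was at the start of the episode above 0.03 m).
Of post_short, post_middle, post_long only 2 to 3 are there at a start; the rules pass over those that are not, and their reading is None.
At some moment in a run one of post_short, post_middle, post_long may be knocked a few centimetres aside while the robot is not near it.
It also fails if it takes over 210 s, if anything falls off the work surface, if the arm or the gripper's body presses on something with over 40 N, if the wrist force passes 120 N, or if a joint passes its speed limit or range.

## Working session

There is one attempt and no reset: what is moved stays moved. The work goes in short steps, Python scripts to look and compute and a tool call to move; the robot and the scene stay as the last step left them, time stands still between calls to the robot, and variables do not carry over. Pictures are saved under pics/ and viewed, about 12 in all and at most 16, crops included, and the job is handed in when it is done.

Besides the shell and the picture viewer there is one more tool, called after ">>>" in YAML: its name, and indented under it one key for each argument. carry_out: Moves the arm, as the interface text tells. Its arguments: {"type":"object","properties":{"rows":{"type":"array"},"grip_force":{"type":"number"}},"required":["rows"]}

```bash
ls; mkdir -p pics; cat > h.py <<'E'
import numpy as np, cv2
from scipy.spatial.transform import Rotation as R
from cell import env, eyes, spotter
def cam(n):
    m=eyes.camera_model(n); f=200/np.tan(np.radians(m['fovy'])/2)
    if n=='wrist':
        s=env.sense(); T=np.eye(4); T[:3,:3]=R.from_quat(s['orientation']).as_matrix(); T[:3,3]=s['position']
        T=T@np.array(m['mount'])
    else:
        T=np.eye(4); T[:3,:3]=R.from_quat(m['orientation']).as_matrix(); T[:3,3]=m['origin']
    return f,m['cx'],m['cy'],T,n=='wrist'
def ray(c,u,v):
    f,cx,cy,T,w=c; x=(np.asarray(u,float)-cx)/f; y=(np.asarray(v,float)-cy)/f
    if w:
        r=np.hypot(x,y); k=np.where(r>1e-9,np.tan(np.minimum(r,1.5))/np.maximum(r,1e-9),1); x=x*k;y=y*k
    return np.stack([x,y,np.ones_like(x)],-1)
def pts(c,u,v,d): return (ray(c,u,v)*np.asarray(d)[...,None])@c[3][:3,:3].T+c[3][:3,3]
def onz(c,u,v,z):
    r=ray(c,u,v)@c[3][:3,:3].T; o=c[3][:3,3]; return o+r*((z-o[2])/r[...,2])[...,None]
def cloud(c,d):
    v,u=np.mgrid[0:400,0:640]; P=pts(c,u,v,d); P[d<=0]=np.nan; return P
E
python3 - <<'E'
from h import *
print(env.sense(), env.tip_extent)
for n in ['top','side']:
    c=cam(n); p,d=eyes.snapshot(n); cv2.imwrite(f'pics/{n}0.png',p[:,:,::-1]); np.save(n+'0.npy',d)
    print(n,c[0],c[3].round(2).tolist())
    for t in ['post_short','post_middle','post_long','gauge','cup_stand','tray','slide_box','petri_dish']:
        print(t,[(np.round(a['rect']).tolist(),round(a['confidence'],2)) for a in spotter.find_in(n,t)[:3]])
    for t in ['go_gap','nogo_gap','cup_floor','lever_tip','gauge','cup_stand','tray']:
        print(t,[(np.round(a['at'],1).tolist(),round(a['confidence'],2)) for a in spotter.pinpoint(n,t)[:2]])
E
```

```text
pics
{'time': 0.0, 'q': array([-1.2341915 ,  0.33391297,  0.03987072,  1.46627796, -0.0133884 ,
        1.34329954, -0.05852825]), 'qvel': array([ 1.24570655e-03, -1.90513055e-03,  1.31155691e-03,  2.37810341e-03,
        6.14262068e-05,  1.43712030e-03,  2.60128417e-04]), 'joint_torque': array([ 1.46673341e-03, -6.56364655e+01,  1.33654419e+00, -4.03807926e+01,
       -5.94436331e-02,  4.49480605e-02,  1.95002535e-04]), 'position': array([274.23135234, 588.83094357, 240.65460565]), 'orientation': array([ 0.69095364, -0.15296018,  0.15279503, -0.68981152]), 'contact_force': array([ 0.3833263 , -0.03669562, -0.83867737]), 'torque': array([0.00033568, 0.00848808, 0.00849405]), 'grip_width': 1.0022344740882367} 19.0
top 473.9654169394272 [[-0.01, -0.99, 0.13, 330.69], [-1.0, 0.01, -0.0, 157.8], [-0.0, -0.13, -0.99, 1302.12], [0.0, 0.0, 0.0, 1.0]]
post_short [([264.0, 222.0, 280.0, 240.0], 0.61), ([214.0, 214.0, 229.0, 233.0], 0.41)]
post_middle [([217.0, 215.0, 230.0, 234.0], 0.7), ([377.0, 181.0, 430.0, 246.0], 0.68)]
post_long [([267.0, 185.0, 280.0, 197.0], 0.67)]
gauge [([303.0, 192
[... 686 characters left out ...]
8, 809.18], [0.0, 0.0, 0.0, 1.0]]
post_short []
post_middle [([317.0, 274.0, 331.0, 308.0], 0.63)]
post_long [([291.0, 233.0, 303.0, 273.0], 0.7), ([316.0, 273.0, 331.0, 308.0], 0.52)]
gauge [([304.0, 228.0, 365.0, 248.0], 0.81)]
cup_stand [([310.0, 147.0, 369.0, 215.0], 0.68)]
tray [([325.0, 157.0, 372.0, 199.0], 0.79)]
slide_box [([353.0, 274.0, 384.0, 302.0], 0.64)]
petri_dish [([224.0, 290.0, 262.0, 316.0], 0.76)]
go_gap [([325.1, 229.1], 0.76), ([324.9, 303.6], 0.74)]
nogo_gap [([348.6, 229.5], 0.62)]
cup_floor [([343.8, 170.4], 0.94), ([336.5, 269.7], 0.48)]
lever_tip [([318.3, 153.7], 0.81)]
gauge [([337.3, 243.5], 0.75)]
cup_stand [([344.1, 203.8], 0.98)]
tray [([345.6, 186.6], 0.7)]
```

```bash
python3 -c "
import cv2,numpy as np
a=cv2.imread('pics/top0.png');b=cv2.imread('pics/side0.png');cv2.imwrite('pics/both.png',cv2.resize(np.vstack([a,b]),(480,600)))"
```

```text
(no output)
```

View pics/top0.png

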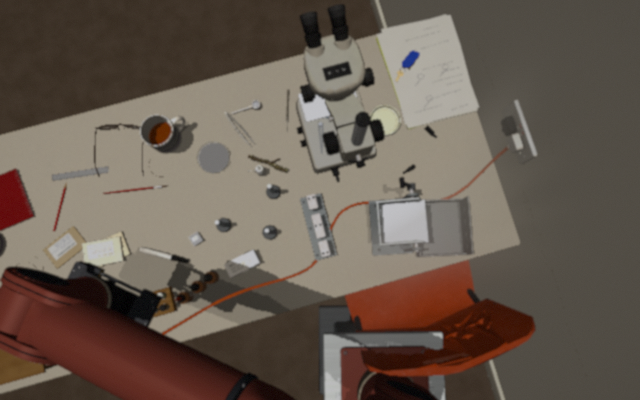

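View pics/side0.png

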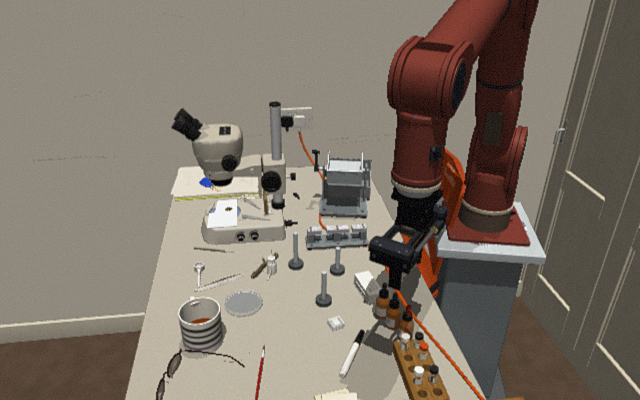

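```bash
cat > m.py <<'E'
from h import *
c=cam('top'); d=np.load('top0.npy'); P=cloud(c,d)
Q=P.reshape(-1,3); Q=Q[~np.isnan(Q[:,0])]
def box(u0,v0,u1,v1,z0,z1):
    q=P[v0:v1,u0:u1].reshape(-1,3); return q[(q[:,2]>z0)&(q[:,2]<z1)]
t=box(180,190,300,250,-20,20); print('table z',np.median(t[:,2]))
for n,b in dict(pA=(262,180,290,202),pB=(258,220,285,242),pC=(212,212,238,236)).items():
    q=box(*b,22,140); f=box(*b,7,18)
    print(n,'shank n',len(q),q.mean(0).round(0),'top',q[:,2].max().round(0),'foot',len(f),f.mean(0).round(1), ((f.max(0)+f.min(0))/2).round(1))
def rect(q,n):
    r=cv2.minAreaRect(q[:,:2].astype(np.float32)); print(n,len(q),'c',np.round(r[0],1),'size',np.round(r[1],1),'ang',round(r[2],2),'z',np.median(q[:,2]).round(0))
rect(box(298,188,342,262,8,17),'gauge base'); rect(box(298,188,342,262,40,70),'gauge jaws')
rect(box(360,175,440,260,120,150),'cupfloor')
rect(box(360,175,440,260,100,185),'cup all')
rect(box(400,175,480,260,7,30),'trayfloor')
rect(box(415,175,485,260,40,100),'trayrim')
rect(box(360,165,440,205,160,215),'lever')
rect(box(215,240,268,280,18,40),'slidebox'); rect(box(188,135,238,178,6,20),'petri')
def pin(n,u,v,z): print(n,onz(c,u,v,z).round(1))
pin('go',317.3,211.2,47);pin('nogo',321.7,241.4,47);pin('cupfloor',402.6,225.1,126);pin('lever',404.4,181.1,192);pin('stand',396.6,228.5,0);pin('tray',439.6,229.6,0);pin('gauge',315.8,227.4,0)
c2=cam('side')
def pin2(n,u,v,z): print('side',n,onz(c2,u,v,z).round(1))
pin2('go',325.1,229.1,47);pin2('nogo',348.6,229.5,47);pin2('cupfloor',343.8,170.4,126);pin2('lever',318.3,153.7,192);pin2('stand',344.1,203.8,0);pin2('tray',345.6,186.6,0);pin2('gauge',337.3,243.5,0)
for b in [(288,230,306,273),(315,270,333,310),(329,244,347,278)]:
    q=cloud(c2,np.load('side0.npy'))[b[1]:b[3],b[0]:b[2]].reshape(-1,3); q=q[(q[:,2]>25)]; print('side post',len(q),np.median(q,0).round(0),q[:,2].max().round(0))
E
python3 m.py
```

```text
table z 0.714277798842204
pA shank n 44 [533. 294.  80.] top 109.0 foot 119 [533.3 293.   13.1] [535.8 282.6  12.4]
pB shank n 28 [423. 303.  65.] top 78.0 foot 130 [423.8 303.8  13.9] [431.1 311.2  12.7]
pC shank n 43 [444. 428.  70.] top 93.0 foot 119 [444.5 427.8  13.7] [451.5 425.1  12.5]
gauge base 867 c [440.4 152.2] size [179.  100.6] ang 13.07 z 13.0
gauge jaws 493 c [437.6 171.7] size [167.8  23.9] ang 13.89 z 53.0
cupfloor 1654 c [446.2 -38.8] size [170.5 116.4] ang 3.85 z 129.0
cup all 2383 c [446.6 -35.5] size [170.5 125. ] ang 2.73 z 129.0
trayfloor 2135 c [ 448.5 -141.6] size [176.6 198.1] ang 86.68 z 13.0
trayrim 618 c [ 460.1 -174.3] size [131.2 236.2] ang 79.88 z 57.0
lever 170 c [509.4   4.5] size [160.8  77.2] ang 68.32 z 175.0
slidebox 534 c [332.4 391.6] size [ 43.9 121.7] ang 26.14 z 29.0
petri 143 c [637.9 464.6] size [137.8 120. ] ang 89.26 z 8.0
go [473.9 172.9  47. ]
nogo [393.4 162.2  47. ]
cupfloor [427.3 -39.8 126. ]
lever [526.6 -36.6 192. ]
stand [428.5 -44.2   0. ]
tray [ 424.  -162.3    0. ]
gauge [434.4 178.1   0. ]
side go [468.7 179.7  47. ]
side nogo [402.9 172.9  47. ]
side cupfloor [435.8 -43.5 126. ]
side lever [512.6 -11.2 192. ]
side stand [431.4 -55.2   0. ]
side tray [ 435.4 -176.9    0. ]
side gauge [433.1 177.5   0. ]
side post 121 [534. 300.  71.] 105.0
side post 118 [443. 436.  61.] 91.0
side post 71 [423. 310.  53.] 75.0
```

```bash
python3 - <<'E'
from h import *
s=env.sense(); print(R.from_quat(s['orientation']).as_matrix().round(3)); print(np.array(eyes.camera_model('wrist')['mount']).round(2), eyes.camera_model('wrist'))
E
```

```text
[[ 0.907 -0.     0.422]
 [-0.422 -0.     0.907]
 [ 0.    -1.    -0.   ]]
[[  -0.      0.97    0.26  -70.05]
 [  -0.     -0.26    0.97 -142.02]
 [   1.     -0.      0.     -1.18]
 [   0.      0.      0.      1.  ]] {'fovy': 65.70646984690485, 'cx': 319.4236488892888, 'cy': 199.06284985198906, 'mount': array([[-1.45098046e-04,  9.66882946e-01,  2.55220194e-01,
        -7.00536473e+01],
       [-8.54967757e-04, -2.55220223e-01,  9.66882571e-01,
        -1.42020686e+02],
       [ 9.99999624e-01, -7.79122646e-05,  8.63685699e-04,
        -1.18332296e+00],
       [ 0.00000000e+00,  0.00000000e+00,  0.00000000e+00,
         1.00000000e+00]])}
```

>>> carry_out:
  rows:
    - [[0,0,-51],[0.156,-0.309,0.0],-1]
    - [[0,0,-51],[0.156,-0.309,0.0],-1]
    - [[0,0,-51],[0.156,-0.309,0.0],-1]
    - [[0,0,-51],[0.156,-0.309,0.0],-1]
    - [[0,0,-51],[0.156,-0.309,0.0],-1]
    - [[0,0,-51],[0.156,-0.309,0.0],-1]
    - [[0,0,-51],[0.156,-0.309,0.0],-1]
    - [[0,0,-51],[0.156,-0.309,0.0],-1]
    - [[0,0,-51],[0.156,-0.309,0.0],-1]
    - [[0,0,-51],[0.156,-0.309,0.0],-1]
    - [[0,0,-51],[0.156,-0.309,0.0],-1]
  grip_force: 15

```text
time: 2.7
position: [429.6, 281.7, 241.4]
orientation: [0.558, -0.435, 0.434, -0.558]
contact_force: [0.2, 0.3, 0.2]
grip_width: 1.002
```

```bash
cat > w.py <<'E'
from h import *
import sys
tag=sys.argv[1]
c=cam('wrist'); p,d=eyes.snapshot('wrist'); cv2.imwrite(f'pics/{tag}.png',p[:,:,::-1]); np.savez(tag,d=d,T=c[3])
s=env.sense(); print(s['position'].round(1),s['contact_force'].round(1),R.from_quat(s['orientation']).as_matrix().round(3).tolist())
for t,z in [a.split(':') for a in sys.argv[2:]]:
    for a in spotter.pinpoint('wrist',t)[:2]: print(t,np.round(a['at'],1),round(a['confidence'],2),onz(c,*a['at'],float(z)).round(1))
E
python3 w.py w1 go_gap:47 nogo_gap:47 post_short:0 post_long:0
```

```text
[429.7 281.5 241.4] [ 0.4 -0.8 -0.5] [[0.245, -0.0, 0.97], [-0.97, -0.0, 0.245], [0.0, -1.0, -0.0]]
nogo_gap [320.7 153.8] 0.19 [422.3 312.1  47. ]
post_short [319.1 154.7] 0.84 [422.1 305.5   0. ]
post_long [403.6 184.4] 0.55 [537.5 296.2   0. ]
```

View pics/w1.png

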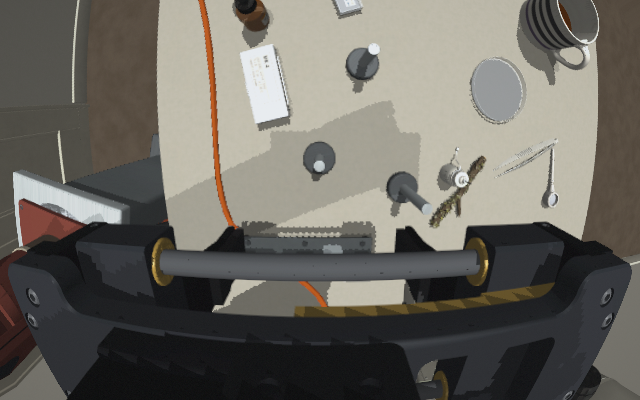

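>>> carry_out:
  rows:
    - [[0,0,0],[0.02,-0.168,0.0],-1]
    - [[0,0,0],[0.02,-0.168,0.0],-1]
    - [[0,0,0],[0.02,-0.168,0.0],-1]
    - [[0,0,0],[0.02,-0.168,0.0],-1]
    - [[0,0,0],[0.02,-0.168,0.0],-1]
    - [[0,0,0],[0.02,-0.168,0.0],-1]

```text
time: 3.55
position: [450.3, 112.7, 241.7]
orientation: [-0.557, 0.435, -0.435, 0.557]
contact_force: [0.1, 0.5, -0.2]
grip_width: 1.002
```

```bash
python3 w.py w2 go_gap:47 nogo_gap:47 gauge:0 post_short:0 post_long:0
```

```text
[450.2 113.4 241.6] [ 0.3  0.9 -0.2] [[0.244, 0.0, 0.97], [-0.97, 0.0, 0.244], [-0.0, -1.0, 0.0]]
go_gap [354.1 127.3] 0.87 [471.1 180.5  47. ]
nogo_gap [286.1 133.3] 0.74 [401.3 156.3  47. ]
post_short [333.4  20.6] 0.87 [418.7 306.7   0. ]
post_long [418.3  58.3] 0.77 [533.8 290.1   0. ]
post_long [283.7 133.1] 0.29 [393.9 152.6   0. ]
```

>>> carry_out:
  rows:
    - [[0,0,-8],[0.0,-0.1,0.05],-1]
    - [[0,0,-10],[0.0,-0.2,0.05],-1]
    - [[0,0,-10],[0.0,-0.2,0.05],-1]
    - [[0,0,-10],[0.0,-0.2,0.05],-1]
    - [[0,0,-10],[0.0,-0.2,0.05],-1]
    - [[0,0,-10],[0.0,-0.2,0.05],-1]
    - [[0,0,-10],[0.0,-0.2,0.05],-1]

```text
time: 4.55
position: [450.5, -86.2, 291.3]
orientation: [0.518, -0.482, 0.482, -0.518]
contact_force: [0.7, 0.4, 0.3]
grip_width: 1.0
```

```bash
python3 w.py w3 cup_floor:126 lever_tip:192 cup_stand:0; python3 -c "
import cv2,numpy as np
cv2.imwrite('pics/w23.png',np.hstack([cv2.imread('pics/w2.png')[:300,120:520],cv2.imread('pics/w3.png')[:300,120:520]]))"
```

```text
[450.4 -85.9 291.1] [-0.3  0.5 -0.2] [[0.073, -0.001, 0.997], [-0.997, -0.0, 0.073], [0.0, -1.0, -0.001]]
cup_floor [303.9 145.4] 0.83 [431.1 -44.6 126. ]
lever_tip [416.8 144.2] 0.82 [523.9 -29.9 192. ]
cup_stand [310.1 141.7] 0.79 [433.8 -49.8   0. ]
```

View pics/w23.png

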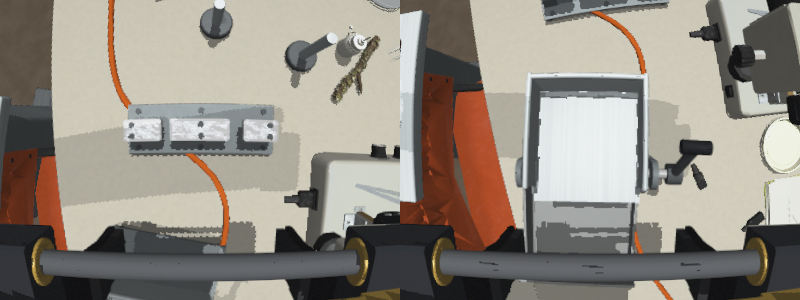

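```bash
python3 - <<'E'
from h import *
from scipy.optimize import minimize
def cl(t):
    z=np.load(t+'.npz'); c=list(cam('wrist')); c[3]=z['T']; return cloud(c,z['d']),c
P,c=cl('w2'); q=P.reshape(-1,3); q=q[(abs(q[:,2]-53)<6)&(np.hypot(q[:,0]-437,q[:,1]-172)<100)]
r=cv2.minAreaRect(q[:,:2].astype(np.float32)); print(len(q),np.round(r[0],1),np.round(r[1],1),r[2],np.median(q[:,2]))
m=q[:,:2].mean(0); u,s,vt=np.linalg.svd(q[:,:2]-m,full_matrices=False); e=vt[0]*np.sign(vt[0][0]); print('pca',m.round(1),np.degrees(np.arctan2(e[1],e[0])))
y=(q[:,:2]-np.array(r[0]))@e; x=(q[:,:2]-np.array(r[0]))@np.array([e[1],-e[0]]); print('x',np.percentile(x,[1,50,99]).round(1))
h=np.histogram(y,np.arange(-90,91,2))[0]; print([(int(k),int(v)) for k,v in zip(np.arange(-90,90,2),h)])
P,c=cl('w3'); q=P.reshape(-1,3)
def rc(n,k):
    a=q[k]; r=cv2.minAreaRect(a[:,:2].astype(np.float32)); print(n,len(a),np.round(r[0],1),np.round(r[1],1),round(r[2],1),np.median(a[:,2]).round(1))
near=(abs(q[:,0]-433)<78)&(q[:,1]<45)&(q[:,1]>-120)
rc('cup rim',near&(q[:,2]>150)&(q[:,2]<190)&(q[:,0]<500)); 
rc('cup floor',near&(q[:,2]>116)&(q[:,2]<137)&(abs(q[:,0]-433)<45)&(abs(q[:,1]+45)<60))
rc('bar',(q[:,2]>188)&(q[:,2]<205)&(abs(q[:,0]-524)<30)&(abs(q[:,1]+30)<30))
rc('base',near&(abs(q[:,2]-8)<10))
E
```

```text
2893 [436.4 169.5] [169.1  23.6] 14.016263008117676 51.87688357355427
pca [434.9 169. ] 13.942565232701243
x [-11.4  -0.   11.6]
[(-90, 0), (-88, 0), (-86, 2), (-84, 28), (-82, 40), (-80, 42), (-78, 37), (-76, 37), (-74, 39), (-72, 40), (-70, 42), (-68, 38), (-66, 37), (-64, 35), (-62, 37), (-60, 42), (-58, 43), (-56, 41), (-54, 35), (-52, 36), (-50, 42), (-48, 44), (-46, 44), (-44, 41), (-42, 0), (-40, 0), (-38, 0), (-36, 0), (-34, 27), (-32, 44), (-30, 44), (-28, 41), (-26, 31), (-24, 38), (-22, 44), (-20, 44), (-18, 44), (-16, 44), (-14, 44), (-12, 44), (-10, 23), (-8, 43), (-6, 44), (-4, 44), (-2, 44), (0, 44), (2, 44), (4, 44), (6, 37), (8, 28), (10, 44), (12, 44), (14, 44), (16, 43), (18, 44), (20, 44), (22, 31), (24, 38), (26, 40), (28, 43), (30, 20), (32, 0), (34, 0), (36, 0), (38, 0), (40, 0), (42, 0), (44, 14), (46, 44), (48, 41), (50, 36), (52, 34), (54, 41), (56, 42), (58, 41), (60, 35), (62, 38), (64, 33), (66, 42), (68, 44), (70, 38), (72, 40), (74, 36), (76, 39), (78, 42), (80, 34), (82, 34), (84, 4), (86, 0), (88, 0)]
cup rim 2665 [433.4 -28.3] [108.  105.9] 3.0 161.5
cup floor 9498 [433. -43.] [ 90. 116.] 0.0 126.4
bar 479 [523.4 -32.5] [26.2 12. ] 3.9 195.5
base 41 [433.1 -37.8] [164.  155.7] 90.0 -0.6
```

>>> carry_out:
  rows:
    - [[0,0,5],[-0.01,0.1,0.0],-1]
    - [[0,0,9.9],[-0.028,0.393,-0.1],-1]
    - [[0,0,9.9],[-0.028,0.393,-0.1],-1]
    - [[0,0,9.9],[-0.028,0.393,-0.1],-1]
    - [[0,0,9.9],[-0.028,0.393,-0.1],-1]
    - [[0,0,9.9],[-0.028,0.393,-0.1],-1]
    - [[0,0,9.9],[-0.028,0.393,-0.1],-1]
    - [[0,0,9.9],[-0.028,0.393,-0.1],-1]
    - [[0,0,9.9],[-0.028,0.393,-0.1],-1]
    - [[0,0,9.9],[-0.028,0.393,-0.1],-1]
    - [[0,0,9.9],[-0.028,0.393,-0.1],-1]
    - [[0,0,9.9],[-0.028,0.393,-0.1],-1]

```text
time: 5.95
position: [423.0, 303.8, 192.1]
orientation: [-0.556, 0.436, -0.436, 0.557]
contact_force: [-0.3, -0.3, 0.5]
grip_width: 1.0
```

```bash
python3 w.py w4 post_short:0 post_short:75; python3 - <<'E'
from h import *
z=np.load('w4.npz'); c=list(cam('wrist')); c[3]=z['T']; P=cloud(c,z['d']).reshape(-1,3)
for a,b in [(25,50),(50,80),(72,80)]:
    q=P[(P[:,2]>a)&(P[:,2]<b)&(np.hypot(P[:,0]-422,P[:,1]-305)<25)]; print(len(q),q.mean(0).round(1) if len(q) else '')
E
```

```text
[423.  303.9 192.2] [-0.1  0.   0.6] [[0.239, 0.001, 0.971], [-0.971, 0.001, 0.239], [-0.0, -1.0, 0.001]]
post_short [320.  183.7] 0.92 [423.2 302.3   0. ]
post_short [304.3 281.6] 0.65 [433.8 178.6   0. ]
post_short [320.  183.7] 0.92 [419.2 317.7  75. ]
post_short [304.3 281.6] 0.65 [427.4 221.7  75. ]
65 [421.4 307.3  38.5]
205 [422.2 304.5  70.1]
135 [422.6 302.9  73.7]
```

>>> carry_out:
  rows:
    - [[0,0,0],[0,-0.001,-0.05],-1]
    - [[0,0,0],[0,-0.001,-0.1],-1]
    - [[0,0,0],[0,-0.001,-0.13],-1]
    - [[0,0,0],[0,-0.001,-0.13],-1]
    - [[0,0,0],[0,-0.001,-0.13],1]
    - [[0,0,0],[0,-0.001,-0.13],1]
    - [[0,0,0],[0,-0.001,-0.13],1]
    - [[0,0,0],[0,-0.001,-0.13],1]
    - [[0,0,0],[0,-0.001,-0.13],1]
    - [[0,0,0],[0,-0.001,-0.13],1]
    - [[0,0,0],[0,-0.001,-0.13],1]
    - [[0,0,0],[0,-0.001,-0.13],1]
    - [[0,0,0],[0,-0.001,-0.11],1]
    - [[0,0,0],[0,-0.001,-0.109],1]
  grip_force: 30

```text
time: 7.5
position: [423.4, 304.9, 84.2]
orientation: [-0.556, 0.436, -0.436, 0.558]
contact_force: [1.4, 0.0, 1.6]
grip_width: 0.175
```

```bash
cat > side.py <<'E'
from h import *
import sys
p,d=eyes.snapshot('side'); x,y,X,Y=map(int,sys.argv[2:6]); cv2.imwrite(f'pics/{sys.argv[1]}.png',cv2.resize(p[y:Y,x:X,::-1],None,fx=4,fy=4)); s=env.sense(); print(s['position'].round(1),s['contact_force'].round(1),s['grip_width'])
E
python3 side.py s1 290 200 410 310
```

```text
[423.1 304.8  83.5] [ 0.6  0.3 13.7] 0.12602427872621802
```

View pics/s1.png

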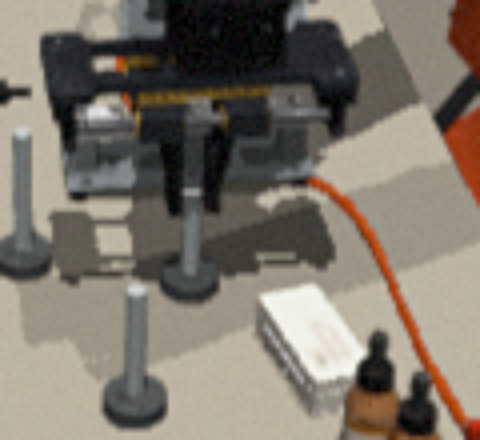

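>>> carry_out:
  rows:
    - [[0,0,0],[0,-0.001,0.0],0.0]
    - [[0,0,0],[0,-0.001,0.0],0.0]
    - [[0,0,0],[0,-0.001,0.0],0.0]
    - [[0,0,0],[0,-0.001,0.0],-0.2]
    - [[0,0,0],[0,-0.001,-0.02],-0.2]
    - [[0,0,0],[0,-0.001,-0.02],-0.2]
    - [[0,0,0],[0,-0.001,-0.02],1]
    - [[0,0,0],[0,-0.001,-0.02],1]
    - [[0,0,0],[0,-0.001,-0.02],1]
    - [[0,0,0],[0,-0.001,-0.02],1]
    - [[0,0,0],[0,-0.001,-0.02],1]
    - [[0,0,0],[0,-0.001,-0.02],1]
    - [[0,0,0],[0,-0.001,-0.02],1]
    - [[0,0,0],[0,-0.001,-0.02],1]
    - [[0,0,0],[0,-0.001,-0.02],1]
    - [[0,0,0],[0,-0.001,-0.02],1]
    - [[0,0,0],[0,-0.001,0.0],1]
    - [[0,0,0],[0,-0.001,0.0],1]
    - [[0,0,0],[0,-0.001,0.0],1]

```text
time: 9.45
position: [422.5, 303.4, 82.5]
orientation: [-0.557, 0.436, -0.436, 0.557]
contact_force: [-0.5, 1.3, -0.9]
grip_width: 0.125
```

```bash
python3 side.py s2 290 200 410 310
```

```text
[422.2 303.1  82.1] [-0.2 -0.1 -1.9] 0.12566872905387014
```

View pics/s2.png

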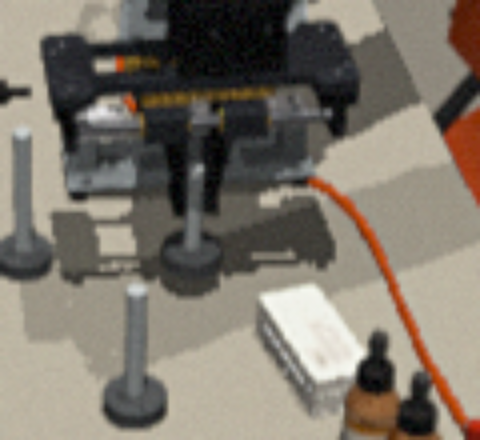

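>>> carry_out:
  rows:
    - [[0,0,0],[0.02,-0.035,0.0],1]
    - [[0,0,0],[0.037,-0.0655,0.0],1]
    - [[0,0,0],[0.0419,-0.0849,0.0],1]
    - [[0,0,0],[0.0462,-0.1023,0.0],1]
    - [[0,0,0],[0.0462,-0.1023,0.0],1]
    - [[0,0,0],[0.0476,-0.1082,0.0],1]
    - [[0,0,0],[0.0488,-0.113,0.0],1]
    - [[0,0,0],[0.0501,-0.1179,0.0],1]
    - [[0,0,0],[0.0501,-0.1179,0.0],1]
    - [[0,0,0],[0.0501,-0.1179,0.0],1]

```text
time: 10.5
position: [472.4, 185.6, 82.6]
orientation: [-0.557, 0.436, -0.436, 0.557]
contact_force: [-0.3, -0.6, -1.0]
grip_width: 0.126
```

```bash
cat > st.py <<'E'
from h import *
s=env.sense(); f=s['contact_force']; a=np.radians(13.95); ex=np.array([np.sin(a),-np.cos(a)]);ey=np.array([np.cos(a),np.sin(a)]); p=s['position']; g=p[:2]-[437,170.3]
print(s['time'],p.round(1),'gauge xy',(g@ex).round(1),(g@ey).round(1),'F gauge',(f[:2]@ex).round(1),(f[:2]@ey).round(1),f[2].round(1),'T',s['torque'].round(2),s['grip_width'].round(3))
E
python3 st.py
```

```text
Traceback (most recent call last):
  File "st.py", line 3, in <module>
    print(s['time'],p.round(1),'gauge xy',(g@ex).round(1),(g@ey).round(1),'F gauge',(f[:2]@ex).round(1),(f[:2]@ey).round(1),f[2].round(1),'T',s['torque'].round(2),s['grip_width'].round(3))
                                                                                                                                                                   ^^^^^^^^^^^^^^^^^^^^^
AttributeError: 'float' object has no attribute 'round'
```

>>> carry_out:
  rows:
    - [[0,0,0],[0.0014,-0.0058,0.0],1]
    - [[0,0,0],[0.0027,-0.0107,0.0],1]
    - [[0,0,0],[0.0039,-0.0155,0.0],1]
    - [[0,0,0],[0.0063,-0.0252,0.0],1]
    - [[0,0,0],[0.0087,-0.0349,0.0],1]
    - [[0,0,0],[0.0111,-0.0446,0.0],1]
    - [[0,0,0],[0.014,-0.0563,0.0],1]
    - [[0,0,0],[0.014,-0.0563,0.0],1]
    - [[0,0,0],[0.014,-0.0563,0.0],1]

```text
time: 11.4
position: [486.5, 128.8, 82.6]
orientation: [-0.557, 0.436, -0.436, 0.557]
contact_force: [0.6, 0.5, -1.6]
grip_width: 0.124
```

```bash
sed -i "s/s\['grip_width'\].round(3)/s['grip_width']/" st.py; python3 st.py; python3 side.py s3 290 190 410 310
```

```text
11.4 [486.5 128.8  82.6] gauge xy 52.2 38.1 F gauge -0.4 0.7 -1.6 T [-0.01  0.05 -0.04] 0.12413510550305366
[486.4 129.2  82.5] [-0.6  0.2 -0.9] 0.12914673339157354
```

View pics/s3.png

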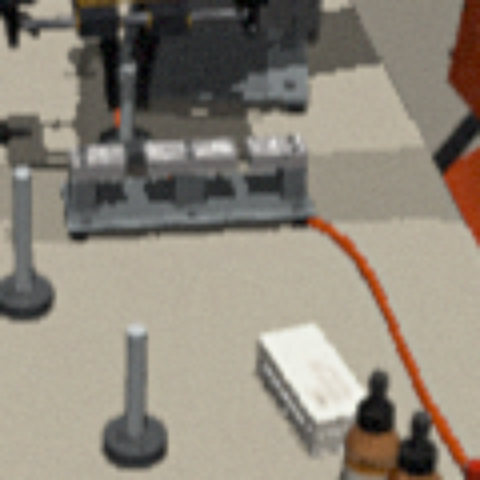

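>>> carry_out:
  rows:
    - [[0,0,0],[0,0,0.04],1]
    - [[0,0,0],[0,0,0.065],1]
    - [[0,0,0],[-0.03,0.027,0.065],1]
    - [[0,0,0],[-0.06,0.054,0.065],1]
    - [[0,0,0],[-0.0984,0.0806,0.065],1]
    - [[0,0,0],[-0.0984,0.0806,0.065],1]
    - [[0,0,0],[-0.0984,0.0806,0.03],1]
    - [[0,0,0],[-0.0984,0.0806,0.0],1]
    - [[0,0,0],[-0.0984,0.0806,0.0],1]
    - [[0,0,0],[-0.0936,0.0612,0.0],1]
    - [[0,0,0],[-0.0912,0.0515,0.0],1]
    - [[0,0,0],[-0.0912,0.0515,0.0],1]
    - [[0,0,0],[-0.0912,0.0515,0.0],1]

```text
time: 12.75
position: [395.7, 181.1, 83.4]
orientation: [-0.556, 0.436, -0.436, 0.557]
contact_force: [-0.7, 0.3, -1.2]
grip_width: 0.129
```

```bash
python3 st.py
```

```text
12.75 [395.7 181.1  83.4] gauge xy -20.5 -37.5 F gauge -0.5 -0.6 -1.2 T [-0.08  0.07  0.  ] 0.1287133511458578
```

>>> carry_out:
  rows:
    - [[0,0,0],[0.0005,-0.0019,0],1]
    - [[0,0,0],[0.001,-0.0039,0],1]
    - [[0,0,0],[0.0014,-0.0058,0],1]
    - [[0,0,0],[0.0014,-0.0058,0],1]
    - [[0,0,0],[0.0014,-0.0058,0],1]

```text
time: 13.25
position: [396.8, 174.8, 82.6]
orientation: [-0.557, 0.436, -0.436, 0.557]
contact_force: [0.5, 0.5, -1.8]
grip_width: 0.121
```

```bash
python3 st.py
```

```text
13.25 [396.8 174.8  82.6] gauge xy -14.1 -37.9 F gauge -0.4 0.6 -1.8 T [-0.02 -0.05  0.  ] 0.12117758510942138
```

>>> carry_out:
  rows:
    - [[0,0,0],[0.0002,-0.001,0],1]
    - [[0,0,0],[0.0005,-0.0019,0],1]
    - [[0,0,0],[0.0005,-0.0019,0],1]
    - [[0,0,0],[0.0005,-0.0019,0],1]

```text
time: 13.65
position: [397.1, 173.9, 82.7]
orientation: [-0.557, 0.436, -0.435, 0.558]
contact_force: [-0.9, 5.4, -2.1]
grip_width: 0.121
```

```bash
python3 st.py
```

```text
13.65 [397.1 173.9  82.7] gauge xy -13.1 -37.9 F gauge -5.4 0.5 -2.1 T [1.3  0.2  0.05] 0.12058718892159202
```

>>> carry_out:
  rows:
    - [[0,0,0],[0.0001,-0.0005,0],1]
    - [[0,0,0],[0.0001,-0.0005,0],1]
    - [[0,0,0],[0.0001,-0.0005,0],1]
    - [[0,0,0],[-0.002,0.008,0.0],1]
    - [[0,0,0],[-0.0092,0.0369,0.0],1]
    - [[0,0,0],[-0.0092,0.0369,0.05],1]
    - [[0,0,0],[-0.0092,0.0369,0.1],1]
    - [[0,0,0],[-0.0092,0.0369,0.15],1]
    - [[0,0,0],[-0.0092,0.0369,0.18],1]
    - [[0,0,0],[-0.0092,0.0369,0.18],1]

```text
time: 14.65
position: [389.5, 210.9, 266.9]
orientation: [-0.555, 0.435, -0.436, 0.559]
contact_force: [0.1, 0.4, -1.3]
grip_width: 0.129
```

```bash
python3 st.py; python3 - <<'E'
from h import *
z=np.load('w3.npz'); c=list(cam('wrist')); c[3]=z['T']; q=cloud(c,z['d']).reshape(-1,3)
a=np.radians(3.4); ey=np.array([np.cos(a),np.sin(a)]); ex=np.array([np.sin(a),-np.cos(a)])
o=np.array([433,-46]); g=np.c_[(q[:,:2]-o)@ex,(q[:,:2]-o)@ey,q[:,2]]
k=(abs(g[:,0])<90)&(abs(g[:,1])<80)&(g[:,2]>100)&(g[:,2]<190)
for x0 in range(-80,80,8):
    r=g[k&(abs(g[:,0]-x0)<1.5)&(abs(g[:,1])<35)]; w=g[k&(abs(g[:,0]-x0)<1.5)]; f=w[abs(w[:,2]-126-x0*.2)<6]
    if len(r)and len(f): print(x0,len(r),np.median(r[:,2]).round(1),r[:,2].max().round(1),'floor y',f[:,1].min().round(1),f[:,1].max().round(1))
E
```

```text
14.65 [389.5 210.9 266.9] gauge xy -50.8 -36.3 F gauge -0.3 0.2 -1.3 T [-0.01 -0.02 -0.03] 0.12855080143919229
-56 223 114.7 120.5 floor y -48.6 51.2
-48 190 116.0 117.7 floor y -49.1 51.1
-40 201 117.7 119.8 floor y -49.1 51.9
-32 210 119.3 121.3 floor y -48.8 51.7
-24 208 120.9 122.9 floor y -48.6 51.5
-16 210 122.5 124.2 floor y -49.1 51.3
-8 209 124.2 126.3 floor y -49.1 51.1
0 211 125.8 127.6 floor y -48.9 51.0
8 211 127.3 129.5 floor y -48.7 50.8
16 212 129.0 131.4 floor y -47.9 65.7
24 222 130.7 132.6 floor y -62.8 65.8
32 215 132.3 134.4 floor y -49.5 65.4
40 213 133.9 135.8 floor y -68.1 69.5
48 212 135.6 137.5 floor y -51.7 53.7
```

>>> carry_out:
  rows:
    - [[-3,0,-3],[0.015,-0.045,0.0],1]
    - [[-6,0,-5],[0.03,-0.09,0.0],1]
    - [[-9,0,-8],[0.045,-0.135,0.0],1]
    - [[-11.5,0,-10],[0.067,-0.208,0.0],1]
    - [[-11.5,0,-10],[0.067,-0.208,0.0],1]
    - [[-11.5,0,-10],[0.067,-0.208,0.0],1]
    - [[-11.5,0,-10],[0.067,-0.208,0.0],1]
    - [[-11.5,0,-10],[0.067,-0.208,-0.04],1]
    - [[-11.5,0,-10],[0.067,-0.208,-0.065],1]
    - [[-11.5,0,-10],[0.067,-0.208,-0.075],1]
    - [[-11.5,0,-10],[0.067,-0.208,-0.075],1]

```text
time: 15.75
position: [454.0, 2.4, 186.4]
orientation: [0.571, -0.437, 0.523, -0.458]
contact_force: [-0.0, 0.3, -0.7]
grip_width: 0.127
```

```bash
python3 st.py; python3 side.py s4 290 120 410 210
```

```text
15.75 [454.    2.4 186.4] gauge xy 167.0 -23.9 F gauge -0.3 0.1 -0.7 T [0.19 0.06 0.  ] 0.12725112965677163
[454.9   2.4 187.7] [ 0.5  0.2 -0.7] 0.12566497915380523
```

View pics/s4.png

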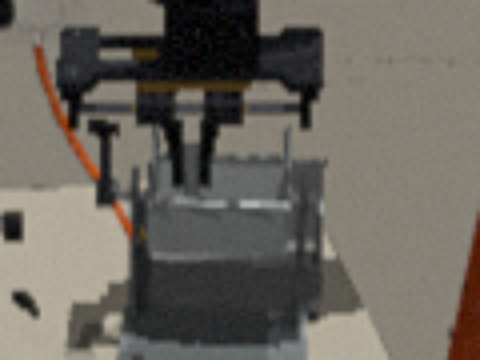

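>>> carry_out:
  rows:
    - [[0,0,0],[0,0,-0.003],1]
    - [[0,0,0],[0,0,-0.003],1]
    - [[0,0,0],[0,0,-0.003],0.5]
    - [[0,0,0],[0,0,-0.003],0.5]
    - [[0,0,0],[0,0,-0.003],0.5]
    - [[0,0,0],[0,0,-0.003],0.5]
    - [[0,0,0],[0,0,-0.003],0.5]
    - [[0,0,0],[0,0.005,0.04],0.5]
    - [[0,0,0],[0,0.01,0.07],0.5]
    - [[5,0,5],[0.02,0.06,0.08],0.2]
    - [[11.5,0,10],[0.02,0.1,0.1],0]
    - [[11.5,0,10],[0.02,0.15,0.1],-0.2]
    - [[11.5,0,10],[0.02,0.2,0.1],-0.4]
    - [[11.5,0,10],[0.02,0.25,0.09],-1]
    - [[11.5,0,10],[0.02,0.3,0.07],-1]
    - [[11.5,0,10],[0.02,0.3,0.07],-1]
    - [[11.5,0,10],[0.02,0.3,0.07],-1]
    - [[11.5,0,10],[0.02,0.3,0.07],-1]

```text
time: 17.6
position: [475.5, 300.5, 257.8]
orientation: [0.557, -0.436, 0.436, -0.557]
contact_force: [0.7, 0.5, 0.3]
grip_width: 0.96
```

```bash
python3 w.py w5 post_middle:0 post_long:0; python3 - <<'E'
from h import *
z=np.load('w5.npz'); c=list(cam('wrist')); c[3]=z['T']; P=cloud(c,z['d']).reshape(-1,3)
for n,x,y in [('mid',444,428),('long',533,297)]:
    q=P[(P[:,2]>30)&(P[:,2]<110)&(np.hypot(P[:,0]-x,P[:,1]-y)<40)]
    print(n,len(q),np.median(q,0).round(1) if len(q) else '',q[:,2].max().round(1) if len(q) else '')
c=cam('top'); p,d=eyes.snapshot('top'); P=cloud(c,d)
q=P[170:260,360:440].reshape(-1,3); a=q[(q[:,2]>165)&(abs(q[:,0]-440)<55)&(abs(q[:,1]+35)<55)]; print('cup post',len(a),np.median(a,0) if len(a) else '', a[:,2].max() if len(a) else '')
cv2.imwrite('pics/t5.png',np.hstack([cv2.resize(p[150:270,180:340,::-1],(400,300)),cv2.resize(p[150:270,350:510,::-1],(400,300))]))
print([(t,[(np.round(a['at'],1),round(a['confidence'],2)) for a in spotter.pinpoint('top',t)[:2]]) for t in ['post_middle','post_short']])
E
```

```text
[475.8 300.2 258.2] [0.2 0.1 0.5] [[0.239, 0.001, 0.971], [-0.971, 0.0, 0.239], [0.0, -1.0, 0.001]]
post_middle [320.6  70.5] 0.55 [444.4 429.1   0. ]
post_long [360.6 184.5] 0.71 [531.7 297.3   0. ]
mid 199 [445.  425.8  87.4] 90.8
long 285 [531.6 295.7  89.3] 105.4
cup post 115 [484.77580623 -32.65658264 174.88737795] 198.1563835472939
[('post_middle', [(array([227.9, 222.3]), 0.59)]), ('post_short', [(array([388. , 214.2]), 0.71)])]
```

View pics/t5.png

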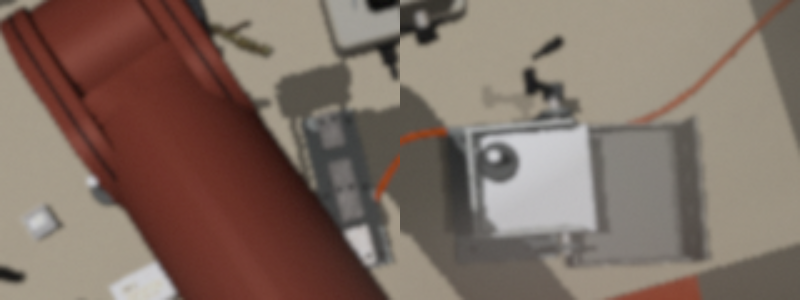

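>>> carry_out:
  rows:
    - [[0,0,0],[-0.01,0.045,0],-1]
    - [[0,0,0],[-0.02,0.09,0],-1]
    - [[0,0,0],[-0.0305,0.1253,-0.03],-1]
    - [[0,0,0],[-0.0305,0.1253,-0.08],-1]
    - [[0,0,0],[-0.0305,0.1253,-0.13],-1]
    - [[0,0,0],[-0.0305,0.1253,-0.175],-1]
    - [[0,0,0],[-0.0305,0.1253,-0.192],-1]
    - [[0,0,0],[-0.0305,0.1253,-0.192],-1]
    - [[0,0,0],[-0.0305,0.1253,-0.192],0.2]

```text
time: 18.8
position: [445.1, 427.2, 66.5]
orientation: [-0.557, 0.436, -0.436, 0.557]
contact_force: [-0.2, 0.4, 0.4]
grip_width: 0.967
```

```bash
python3 st.py
```

```text
18.8 [445.1 427.2  66.5] gauge xy -247.4 69.7 F gauge -0.4 -0.1 0.4 T [-0.06 -0.03 -0.06] 0.9672220560004267
```

>>> carry_out:
  rows:
    - [[0,0,0],[0,0,-0.004],1]
    - [[0,0,0],[0,0,-0.004],1]
    - [[0,0,0],[0,0,-0.004],1]
    - [[0,0,0],[0,0,-0.004],1]
    - [[0,0,0],[0,0,-0.004],1]
    - [[0,0,0],[0,0,-0.004],1]
    - [[0,0,0],[0,0,-0.004],1]
    - [[0,0,0],[0,0,-0.004],1]
    - [[0,0,0],[0,0,-0.004],1]
    - [[0,0,0],[0,0,-0.004],1]
    - [[0,0,0],[0,0,-0.004],1]
    - [[0,0,0],[0,0,-0.004],1]
    - [[0,0,0],[0,0,-0.004],1]

```text
time: 20.1
position: [444.4, 426.9, 61.4]
orientation: [0.557, -0.436, 0.436, -0.557]
contact_force: [0.5, 0.5, -0.9]
grip_width: 0.132
```

```bash
python3 st.py
```

```text
20.1 [444.4 426.9  61.4] gauge xy -247.3 69.1 F gauge -0.4 0.6 -0.9 T [-0.01  0.03  0.02] 0.13198858231883404
```

>>> carry_out:
  rows:
    - [[0,0,0],[0,0,0.02],1]
    - [[0,0,0],[0,-0.03,0.02],1]
    - [[0,0,0],[0.005,-0.078,0.02],1]
    - [[0,0,0],[0.01,-0.126,0.02],1]
    - [[0,0,0],[0.0125,-0.17,0.02],1]
    - [[0,0,0],[0.0149,-0.1893,0.02],1]
    - [[0,0,0],[0.0149,-0.1893,0.02],1]
    - [[0,0,0],[0.0198,-0.2087,0.02],1]
    - [[0,0,0],[0.0241,-0.2261,0.02],1]
    - [[0,0,0],[0.0241,-0.2261,0.02],1]
    - [[0,0,0],[0.0241,-0.2261,0.02],1]

```text
time: 21.2
position: [468.6, 201.9, 81.6]
orientation: [-0.557, 0.436, -0.436, 0.557]
contact_force: [-0.7, 1.3, -2.0]
grip_width: 0.131
```

```bash
python3 st.py
```

```text
21.2 [468.6 201.9  81.6] gauge xy -23.0 38.2 F gauge -1.4 -0.4 -2.0 T [-0.01  0.08  0.03] 0.13058521127112124
```

>>> carry_out:
  rows:
    - [[0,0,0],[0.0014,-0.0058,0],1]
    - [[0,0,0],[0.0027,-0.0107,0],1]
    - [[0,0,0],[0.0039,-0.0155,0],1]
    - [[0,0,0],[0.0051,-0.0204,0],1]
    - [[0,0,0],[0.0063,-0.0252,0],1]
    - [[0,0,0],[0.0077,-0.0311,0],1]
    - [[0,0,0],[0.0101,-0.0408,0],1]
    - [[0,0,0],[0.0125,-0.0505,0],1]
    - [[0,0,0],[0.0149,-0.0602,0],1]
    - [[0,0,0],[0.018,-0.0723,0],1]
    - [[0,0,0],[0.018,-0.0723,0],1]
    - [[0,0,0],[0.018,-0.0723,0],1]

```text
time: 22.4
position: [486.7, 128.4, 81.5]
orientation: [-0.557, 0.436, -0.436, 0.557]
contact_force: [-0.6, 0.2, -1.7]
grip_width: 0.132
```

```bash
python3 st.py
```

```text
22.4 [486.7 128.4  81.5] gauge xy 52.7 38.1 F gauge -0.4 -0.6 -1.7 T [ 0.01  0.01 -0.01] 0.13168041606096578
```

Same lift-over to the no-go mouth as before, then press.

>>> carry_out:
  rows:
    - [[0,0,0],[0,0,0.04],1]
    - [[0,0,0],[0,0,0.066],1]
    - [[0,0,0],[-0.03,0.027,0.066],1]
    - [[0,0,0],[-0.06,0.054,0.066],1]
    - [[0,0,0],[-0.0984,0.0812,0.066],1]
    - [[0,0,0],[-0.0984,0.0812,0.066],1]
    - [[0,0,0],[-0.0984,0.0812,0.03],1]
    - [[0,0,0],[-0.0984,0.0812,0.001],1]
    - [[0,0,0],[-0.0984,0.0812,0.001],1]
    - [[0,0,0],[-0.0936,0.0618,0.001],1]
    - [[0,0,0],[-0.0912,0.0521,0.001],1]
    - [[0,0,0],[-0.0907,0.0502,0.001],1]
    - [[0,0,0],[-0.0902,0.0482,0.001],1]
    - [[0,0,0],[-0.0898,0.0463,0.001],1]
    - [[0,0,0],[-0.0898,0.0463,0.001],1]

```text
time: 23.9
position: [396.8, 175.2, 82.8]
orientation: [-0.557, 0.436, -0.436, 0.557]
contact_force: [0.3, 0.6, -1.4]
grip_width: 0.13
```

```bash
python3 st.py
```

```text
23.9 [396.8 175.2  82.8] gauge xy -14.4 -37.8 F gauge -0.5 0.5 -1.4 T [-0.07  0.05 -0.02] 0.1304313667106177
```

>>> carry_out:
  rows:
    - [[0,0,0],[0.0002,-0.001,0],1]
    - [[0,0,0],[0.0005,-0.0019,0],1]
    - [[0,0,0],[0.0006,-0.0025,0],1]
    - [[0,0,0],[0.0006,-0.0025,0],1]

```text
time: 24.3
position: [397.5, 172.6, 82.6]
orientation: [-0.557, 0.436, -0.436, 0.557]
contact_force: [0.2, 0.0, -1.7]
grip_width: 0.129
```

```bash
python3 st.py
```

```text
24.3 [397.5 172.6  82.6] gauge xy -11.8 -37.8 F gauge 0.0 0.2 -1.7 T [ 0.16 -0.06 -0.03] 0.12932432631109766
```

>>> carry_out:
  rows:
    - [[0,0,0],[0.0002,-0.001,0],1]
    - [[0,0,0],[0.0004,-0.0015,0],1]
    - [[0,0,0],[0.0004,-0.0015,0],1]

```text
time: 24.6
position: [397.7, 172.0, 82.7]
orientation: [-0.557, 0.436, -0.435, 0.558]
contact_force: [0.1, 6.4, -2.0]
grip_width: 0.128
```

```bash
python3 st.py
```

```text
24.6 [397.7 172.   82.7] gauge xy -11.2 -37.7 F gauge -6.2 1.7 -2.0 T [1.36 0.14 0.  ] 0.12840968693010316
```

>>> carry_out:
  rows:
    - [[0,0,0],[0.0001,-0.0003,0],1]
    - [[0,0,0],[0.0001,-0.0003,0],1]
    - [[0,0,0],[0.0001,-0.0003,0],1]
    - [[0,0,0],[-0.002,0.008,0.0],1]
    - [[0,0,0],[-0.0094,0.038,0.0],1]
    - [[0,0,0],[-0.0094,0.038,0.05],1]
    - [[0,0,0],[-0.0094,0.038,0.1],1]
    - [[0,0,0],[-0.0094,0.038,0.15],1]
    - [[0,0,0],[-0.0094,0.038,0.2],1]
    - [[-3,0,-3],[0.003,-0.007,0.2],1]
    - [[-6,0,-5],[0.018,-0.052,0.2],1]
    - [[-9,0,-8],[0.033,-0.097,0.2],1]
    - [[-11.5,0,-10],[0.046,-0.142,0.2],1]
    - [[-11.5,0,-10],[0.06,-0.187,0.2],1]
    - [[-11.5,0,-10],[0.06,-0.2165,0.2],1]
    - [[-11.5,0,-10],[0.06,-0.2165,0.2],1]
    - [[-11.5,0,-10],[0.06,-0.2165,0.2],1]
    - [[-11.5,0,-10],[0.06,-0.2165,0.2],1]

```text
time: 26.4
position: [457.7, -44.3, 282.4]
orientation: [0.57, -0.436, 0.523, -0.459]
contact_force: [-0.8, 0.7, -2.2]
grip_width: 0.128
```

```bash
python3 st.py
```

```text
26.4 [457.7 -44.3 282.4] gauge xy 213.3 -31.6 F gauge -0.9 -0.6 -2.2 T [ 0.23 -0.   -0.03] 0.1277504289325584
```

>>> carry_out:
  rows:
    - [[0,0,0],[0,0,-0.04],1]
    - [[0,0,0],[0,0,-0.07],1]
    - [[0,0,0],[0,0,-0.085],1]
    - [[0,0,0],[0,0,-0.089],1]
    - [[0,0,0],[0,0,-0.089],1]
    - [[0,0,0],[0,0,-0.089],0.5]
    - [[0,0,0],[0,0,-0.089],0.5]
    - [[0,0,0],[0,0,-0.089],0.5]
    - [[0,0,0],[0,0,-0.089],0.5]
    - [[0,0,0],[0,0,-0.089],0.5]
    - [[0,0,0],[0,0.004,-0.05],0.5]
    - [[0,0,0],[0,0.01,-0.01],0.5]
    - [[0,0,0],[0,0.01,0.02],0.5]
    - [[5,0,5],[0.015,0.06,0.02],0.5]
    - [[11.5,0,10],[0.03,0.1,0.02],0]
    - [[11.5,0,10],[0.045,0.15,0.02],0]
    - [[11.5,0,10],[0.06,0.2,0.0],0]
    - [[11.5,0,10],[0.07,0.25,-0.03],0]

```text
time: 28.2
position: [526.0, 192.2, 261.6]
orientation: [-0.556, 0.435, -0.436, 0.558]
contact_force: [0.8, 0.5, -0.2]
grip_width: 0.476
```

>>> carry_out:
  rows:
    - [[0,0,0],[0.004,0.05,0],-1]
    - [[0,0,0],[0.004,0.09,0],-1]
    - [[0,0,0],[0.004,0.09,0],-1]
    - [[0,0,0],[0.004,0.09,0],-1]

```text
time: 28.6
position: [528.4, 280.7, 260.3]
orientation: [0.558, -0.435, 0.435, -0.557]
contact_force: [0.3, -0.5, 1.1]
grip_width: 0.776
```

```bash
python3 w.py w6 post_long:0; python3 - <<'E'
from h import *
z=np.load('w6.npz'); c=list(cam('wrist')); c[3]=z['T']; P=cloud(c,z['d']).reshape(-1,3)
for a,b in [(25,60),(60,100),(100,110)]:
    q=P[(P[:,2]>a)&(P[:,2]<b)&(np.hypot(P[:,0]-532,P[:,1]-296)<60)]
    print(len(q),np.median(q,0).round(1) if len(q) else '',q[:,2].max().round(1) if len(q) else '')
p,d=eyes.snapshot('top')
cv2.imwrite('pics/t6.png',np.hstack([cv2.resize(p[150:270,180:340,::-1],(400,300)),cv2.resize(p[150:270,350:510,::-1],(400,300))]))
E
```

```text
[528.9 279.2 260.7] [-0.1  0.   0.2] [[0.24, -0.0, 0.971], [-0.971, -0.001, 0.24], [0.001, -1.0, -0.0]]
post_long [326.7 162.9] 0.84 [533.7 294.1   0. ]
104 [580.8 319.5  34.9] 59.9
65 [532.6 297.9  82.9] 100.0
113 [534.3 293.2 103.8] 105.7
```

View pics/t6.png

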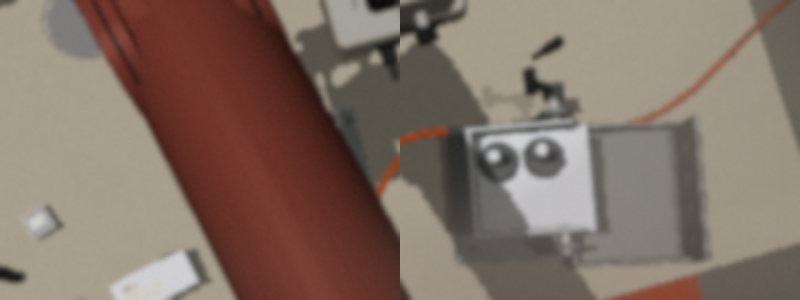

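>>> carry_out:
  rows:
    - [[0,0,0],[0.0045,0.0155,-0.02],0.3]
    - [[0,0,0],[0.0045,0.0155,-0.05],0.3]
    - [[0,0,0],[0.0045,0.0155,-0.08],0.3]
    - [[0,0,0],[0.0045,0.0155,-0.1],0.3]
    - [[0,0,0],[0.0045,0.0155,-0.12],0.3]
    - [[0,0,0],[0.0045,0.0155,-0.12],0.3]
    - [[0,0,0],[0.0045,0.0155,-0.12],0.3]
    - [[0,0,0],[0.0045,0.0155,-0.12],0.3]

```text
time: 29.55
position: [534.1, 295.3, 142.5]
orientation: [-0.556, 0.436, -0.436, 0.558]
contact_force: [-0.3, 0.2, -0.4]
grip_width: 0.384
```

```bash
python3 st.py; python3 w.py w7 post_long:0;  python3 - <<'E'
from h import *
z=np.load('w7.npz'); c=list(cam('wrist')); c[3]=z['T']; P=cloud(c,z['d']).reshape(-1,3)
for a,b in [(6,18),(25,60),(60,100),(100,110)]:
    q=P[(P[:,2]>a)&(P[:,2]<b)&(np.hypot(P[:,0]-533,P[:,1]-295)<24)]
    print(len(q),np.median(q,0).round(1) if len(q) else '',q[:,2].max().round(1) if len(q) else '')
q=P[(P[:,2]>25)&(P[:,2]<70)&(np.hypot(P[:,0]-580,P[:,1]-319)<35)];print(q.min(0),q.max(0))
E
```

```text
29.55 [534.1 295.3 142.5] gauge xy -97.9 124.4 F gauge -0.2 -0.3 -0.4 T [-0.04 -0.04  0.04] 0.3842372425117538
[534.1 295.4 142.5] [0.1 0.3 0.6] [[0.24, 0.002, 0.971], [-0.971, 0.001, 0.24], [-0.001, -1.0, 0.002]]
post_long [320.5 194.6] 0.61 [534.8 294.    0. ]
1128 [531.4 297.8  12.6] 17.6
150 [533.  298.   44.6] 59.9
282 [533.1 298.   82.3] 99.9
287 [534.3 293.8 103.6] 105.2
[579.92156894 314.51689285  25.01409283] [602.3957526  344.33475896  69.68527567]
```

Centred (≈534, 294.5). Descend and grip.

>>> carry_out:
  rows:
    - [[0,0,0],[0,-0.001,-0.04],0.3]
    - [[0,0,0],[0,-0.001,-0.08],0.3]
    - [[0,0,0],[0,-0.001,-0.08],0.3]
    - [[0,0,0],[0,-0.001,-0.08],1]
    - [[0,0,0],[0,-0.001,-0.08],1]
    - [[0,0,0],[0,-0.001,-0.08],1]
    - [[0,0,0],[0,-0.001,-0.08],1]
    - [[0,0,0],[0,-0.001,-0.08],1]
    - [[0,0,0],[0,-0.001,-0.08],1]
    - [[0,0,0],[0,-0.001,-0.08],1]
    - [[0,0,0],[0,-0.001,-0.08],1]
    - [[0,0,0],[0,-0.001,-0.08],1]

```text
time: 30.85
position: [534.4, 295.1, 62.9]
orientation: [-0.556, 0.435, -0.436, 0.558]
contact_force: [-0.3, -0.7, 7.7]
grip_width: 0.131
```

```bash
python3 st.py
```

```text
30.85 [534.4 295.1  62.9] gauge xy -97.7 124.6 F gauge 0.6 -0.5 7.7 T [-0.16  0.23 -0.03] 0.13069506146533402
```

>>> carry_out:
  rows:
    - [[0,0,0],[0,0,0.02],1]
    - [[0,0,0],[-0.01,-0.008,0.02],1]
    - [[0,0,0],[-0.04,-0.03,0.02],1]
    - [[0,0,0],[-0.0748,-0.0569,0.02],1]
    - [[0,0,0],[-0.0748,-0.0569,0.02],1]
    - [[0,0,0],[-0.0699,-0.0763,0.02],1]
    - [[0,0,0],[-0.0656,-0.0937,0.02],1]
    - [[0,0,0],[-0.0656,-0.0937,0.02],1]
    - [[0,0,0],[-0.0656,-0.0937,0.02],1]

```text
time: 31.75
position: [467.9, 201.0, 81.3]
orientation: [-0.556, 0.436, -0.436, 0.557]
contact_force: [-0.7, 0.9, -1.5]
grip_width: 0.13
```

```bash
python3 st.py; python3 side.py s7 290 190 410 310
```

```text
31.75 [467.9 201.   81.3] gauge xy -22.3 37.4 F gauge -1.0 -0.4 -1.5 T [-0.01  0.02 -0.02] 0.12956470166390513
[467.7 201.5  81.2] [ 0.1 -0.1 -1.1] 0.13063143428399324
```

View pics/s7.png

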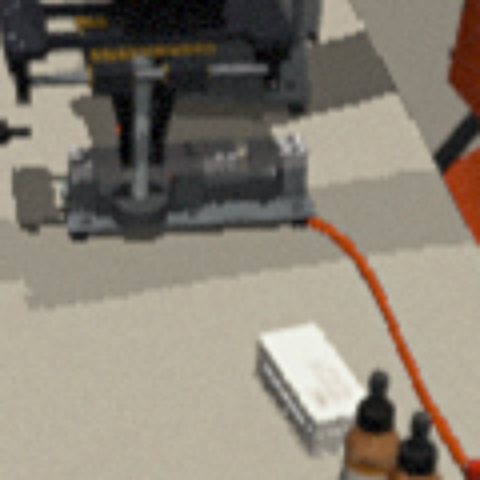

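>>> carry_out:
  rows:
    - [[0,0,0],[0.0021,-0.0056,0.001],1]
    - [[0,0,0],[0.0034,-0.0105,0.001],1]
    - [[0,0,0],[0.0046,-0.0153,0.001],1]
    - [[0,0,0],[0.0058,-0.0202,0.001],1]
    - [[0,0,0],[0.007,-0.025,0.001],1]
    - [[0,0,0],[0.0084,-0.0309,0.001],1]
    - [[0,0,0],[0.0108,-0.0406,0.001],1]
    - [[0,0,0],[0.0132,-0.0503,0.001],1]
    - [[0,0,0],[0.0156,-0.06,0.001],1]
    - [[0,0,0],[0.0187,-0.0721,0.001],1]
    - [[0,0,0],[0.0187,-0.0721,0.001],1]
    - [[0,0,0],[0.0187,-0.0721,0.001],1]

```text
time: 33.0
position: [486.4, 128.4, 81.9]
orientation: [-0.557, 0.436, -0.436, 0.557]
contact_force: [-0.1, 0.8, -0.8]
grip_width: 0.13
```

```bash
python3 st.py
```

```text
33.0 [486.4 128.4  81.9] gauge xy 52.6 37.8 F gauge -0.8 0.1 -0.8 T [-0.09  0.03 -0.02] 0.12978495984974306
```

>>> carry_out:
  rows:
    - [[0,0,0],[0,0,0.04],1]
    - [[0,0,0],[0,0,0.066],1]
    - [[0,0,0],[-0.03,0.027,0.066],1]
    - [[0,0,0],[-0.06,0.054,0.066],1]
    - [[0,0,0],[-0.0982,0.0812,0.066],1]
    - [[0,0,0],[-0.0982,0.0812,0.066],1]
    - [[0,0,0],[-0.0982,0.0812,0.03],1]
    - [[0,0,0],[-0.0982,0.0812,0.001],1]
    - [[0,0,0],[-0.0982,0.0812,0.001],1]
    - [[0,0,0],[-0.0934,0.0618,0.001],1]
    - [[0,0,0],[-0.091,0.0521,0.001],1]
    - [[0,0,0],[-0.0905,0.0502,0.001],1]
    - [[0,0,0],[-0.09,0.0482,0.001],1]
    - [[0,0,0],[-0.0896,0.0463,0.001],1]
    - [[0,0,0],[-0.0893,0.045,0.001],1]
    - [[0,0,0],[-0.0893,0.045,0.001],1]

```text
time: 34.6
position: [396.9, 175.8, 83.4]
orientation: [-0.556, 0.436, -0.435, 0.558]
contact_force: [-1.6, 6.5, -0.3]
grip_width: 0.129
```

```bash
python3 st.py
```

```text
34.6 [396.9 175.8  83.4] gauge xy -15.0 -37.6 F gauge -6.7 0.0 -0.3 T [ 1.63  0.54 -0.01] 0.12948848038754102
```

>>> carry_out:
  rows:
    - [[0,0,0],[0,0,0],1]
    - [[0,0,0],[0,0,0],1]
    - [[0,0,0],[0,0,0],1]
    - [[0,0,0],[-0.002,0.008,0.0],1]
    - [[0,0,0],[-0.009,0.0355,0.0],1]
    - [[0,0,0],[-0.009,0.0355,0.05],1]
    - [[0,0,0],[-0.009,0.0355,0.1],1]
    - [[0,0,0],[-0.009,0.0355,0.15],1]
    - [[0,0,0],[-0.009,0.0355,0.2],1]
    - [[-3,0,-3],[-0.003,-0.01,0.2],1]
    - [[-6,0,-5],[0.0,-0.055,0.2],1]
    - [[-9,0,-8],[0.008,-0.1,0.2],1]
    - [[-11.5,0,-10],[0.0176,-0.145,0.2],1]
    - [[-11.5,0,-10],[0.0176,-0.19,0.2],1]
    - [[-11.5,0,-10],[0.0176,-0.1974,0.2],1]
    - [[-11.5,0,-10],[0.0176,-0.1974,0.2],1]
    - [[-11.5,0,-10],[0.0176,-0.1974,0.17],1]
    - [[-11.5,0,-10],[0.0176,-0.1974,0.17],1]

```text
time: 36.4
position: [413.1, -22.4, 250.5]
orientation: [0.572, -0.437, 0.523, -0.458]
contact_force: [0.3, -0.0, -1.3]
grip_width: 0.127
```

```bash
python3 st.py
```

```text
36.4 [413.1 -22.4 250.5] gauge xy 181.2 -69.6 F gauge 0.1 0.3 -1.3 T [0.19 0.03 0.01] 0.12716339141445054
```

>>> carry_out:
  rows:
    - [[0,0,0],[0.0015,0,-0.04],1]
    - [[0,0,0],[0.0015,0,-0.055],1]
    - [[0,0,0],[0.0015,0,-0.062],1]
    - [[0,0,0],[0.0015,0,-0.062],1]
    - [[0,0,0],[0.0015,0,-0.062],0.5]
    - [[0,0,0],[0.0015,0,-0.062],0.5]
    - [[0,0,0],[0.0015,0,-0.062],0.5]
    - [[0,0,0],[0.0015,0,-0.062],0.5]
    - [[0,0,0],[0.0015,0,-0.062],0.5]
    - [[0,0,0],[0.0015,0.005,-0.03],0.5]
    - [[0,0,0],[0.0015,0.01,0.01],0.5]
    - [[0,0,0],[0.0015,0.01,0.05],0.5]
    - [[5,0,5],[0.04,0.05,0.05],1]
    - [[11.5,0,10],[0.08,0.09,0.05],1]
    - [[11.5,0,10],[0.1,0.12,0.05],1]
    - [[11.5,0,10],[0.1,0.12,0.05],1]
    - [[11.5,0,10],[0.1,0.12,0.05],1]

```text
time: 38.1
position: [514.7, 96.8, 302.1]
orientation: [0.558, -0.435, 0.435, -0.556]
contact_force: [-0.2, -1.0, -0.8]
grip_width: 0.011
```

```bash
python3 st.py; python3 - <<'E'
from h import *
p,d=eyes.snapshot('top')
q,_=eyes.snapshot('side')
cv2.imwrite('pics/t8.png',np.hstack([cv2.resize(p[150:270,350:510,::-1],(400,300)),cv2.resize(q[120:210,290:410,::-1],(400,300))]))
E
```

```text
38.1 [514.7  96.8 302.1] gauge xy 90.0 57.7 F gauge 0.9 -0.4 -0.8 T [-0.12  0.05  0.  ] 0.011305665367230584
```

View pics/t8.png

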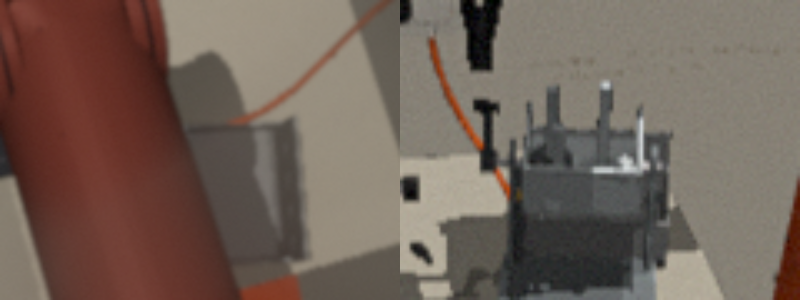

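>>> carry_out:
  rows:
    - [[0,0,8],[0.007,-0.04,0],1]
    - [[0,0,16],[0.007,-0.082,0],1]
    - [[0,0,24],[0.007,-0.082,0],1]
    - [[0,0,32],[0.007,-0.082,0],1]
    - [[0,0,40],[0.007,-0.082,0],1]
    - [[0,0,48],[0.007,-0.082,0],1]
    - [[0,0,56],[0.007,-0.082,0],1]
    - [[0,0,64],[0.007,-0.082,0],1]
    - [[0,0,72],[0.007,-0.082,0],1]
    - [[0,0,79.5],[0.007,-0.082,0],1]
    - [[0,0,79.5],[0.007,-0.082,0],1]
    - [[0,0,79.5],[0.007,-0.082,-0.04],1]
    - [[0,0,79.5],[0.007,-0.082,-0.08],1]
    - [[0,0,79.5],[0.007,-0.082,-0.12],1]
    - [[0,0,79.5],[0.007,-0.082,-0.125],1]
    - [[0,0,79.5],[0.007,-0.082,-0.125],1]
    - [[0,0,79.5],[0.007,-0.082,-0.125],1]

```text
time: 39.9
position: [522.7, 14.1, 180.0]
orientation: [-0.707, -0.022, 0.02, 0.707]
contact_force: [-0.0, -0.4, 0.4]
grip_width: 0.008
```

```bash
python3 w.py w9 lever_tip:192 cup_floor:126; python3 - <<'E'
from h import *
q,_=eyes.snapshot('side')
a=cv2.imread('pics/w9.png')
cv2.imwrite('pics/t9.png',np.hstack([cv2.resize(a,(480,300)),cv2.resize(q[110:230,270:390,::-1],(300,300))]))
E
```

```text
[522.9  14.2 180.1] [ 0.7  0.8 -0.3] [[0.998, 0.003, -0.059], [0.059, 0.001, 0.998], [0.003, -1.0, 0.001]]
cup_floor [238.8  89. ] 0.59 [434.8 -43.  126. ]
```

View pics/t9.png

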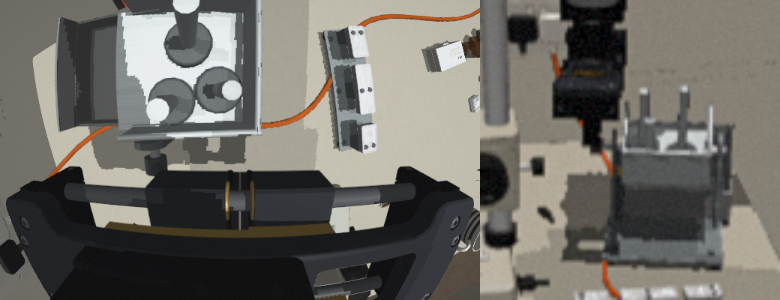

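>>> carry_out:
  rows:
    - [[0,0,0],[0.0006,-0.01,-0.003],1]
    - [[0,0,0],[0.0012,-0.02,-0.003],1]
    - [[0,0,0],[0.0018,-0.03,-0.003],1]
    - [[0,0,0],[0.002,-0.035,-0.003],1]
    - [[0,0,0],[0.002,-0.035,-0.003],1]

```text
time: 40.6
position: [524.0, -18.2, 176.4]
orientation: [-0.705, -0.022, 0.021, 0.709]
contact_force: [-6.1, 14.4, 13.7]
grip_width: 0.006
```

```bash
python3 st.py
```

```text
40.6 [524.  -18.2 176.4] gauge xy 203.9 39.0 F gauge -15.5 -2.5 13.7 T [ 2.65  1.2  -0.12] 0.005837545203983252
```

>>> carry_out:
  rows:
    - [[0,0,0],[0.0004,-0.007,0.003],1]
    - [[0,0,0],[0.0008,-0.014,0.005],1]
    - [[0,0,0],[0.0012,-0.021,0.006],1]
    - [[0,0,0],[0.0016,-0.028,0.006],1]
    - [[0,0,0],[0.002,-0.035,0.006],1]
    - [[0,0,0],[0.002,-0.035,0.006],1]

```text
time: 41.2
position: [526.4, -56.7, 181.6]
orientation: [-0.707, -0.021, 0.02, 0.707]
contact_force: [2.0, 2.8, 3.2]
grip_width: 0.005
```

```bash
python3 st.py
```

```text
41.2 [526.4 -56.7 181.6] gauge xy 241.8 32.0 F gauge -2.2 2.6 3.2 T [ 0.7  -0.22  0.01] 0.004640447933540446
```

>>> carry_out:
  rows:
    - [[0,0,0],[0.0005,-0.009,0],1]
    - [[0,0,0],[0.001,-0.018,0],1]
    - [[0,0,0],[0.0015,-0.027,0],1]
    - [[0,0,0],[0.002,-0.033,0],1]
    - [[0,0,0],[0.002,-0.033,0],1]

```text
time: 41.7
position: [527.1, -88.2, 180.4]
orientation: [-0.706, -0.021, 0.022, 0.707]
contact_force: [-1.2, 6.2, 2.3]
grip_width: 0.004
```

```bash
python3 st.py; python3 - <<'E'
from h import *
q,_=eyes.snapshot('side')
p,_=eyes.snapshot('wrist')
cv2.imwrite('pics/t10.png',np.hstack([cv2.resize(p[:,:,::-1],(480,300)),cv2.resize(q[110:230,270:390,::-1],(300,300))]))
E
```

```text
41.7 [527.1 -88.2 180.4] gauge xy 272.6 25.1 F gauge -6.3 0.3 2.3 T [ 1.4   0.17 -0.04] 0.004489466456051327
```

View pics/t10.png

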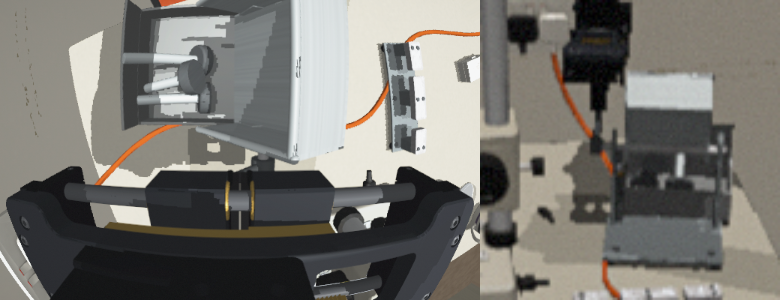

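>>> carry_out:
  rows:
    - [[0,0,0],[0.0003,-0.005,0],1]
    - [[0,0,0],[0.0004,-0.008,0],1]
    - [[0,0,0],[0.0004,-0.008,0],1]
    - [[0,0,0],[0.0004,-0.008,0],1]
    - [[0,0,0],[0.0004,-0.008,0],1]
    - [[0,0,0],[0.0004,-0.008,0],1]
    - [[0,0,0],[0.0004,-0.008,0],1]
    - [[0,0,0],[0.0004,-0.008,0],1]
    - [[0,0,0],[0.0004,-0.008,0],1]
    - [[0,0,0],[0.0004,-0.008,0],1]

```text
time: 42.8
position: [527.6, -95.6, 180.6]
orientation: [-0.706, -0.021, 0.022, 0.707]
contact_force: [-1.0, 5.9, 1.1]
grip_width: 0.008
```

```bash
python3 st.py; python3 - <<'E'
from h import *
p,d=eyes.snapshot('wrist'); c=cam('wrist')
cv2.imwrite('pics/t11.png',p[:200,130:450,::-1].repeat(2,0).repeat(2,1))
E
```

```text
42.8 [527.6 -95.6 180.6] gauge xy 279.9 23.9 F gauge -5.9 0.4 1.1 T [ 1.41  0.16 -0.01] 0.007600803116850984
```

View pics/t11.png

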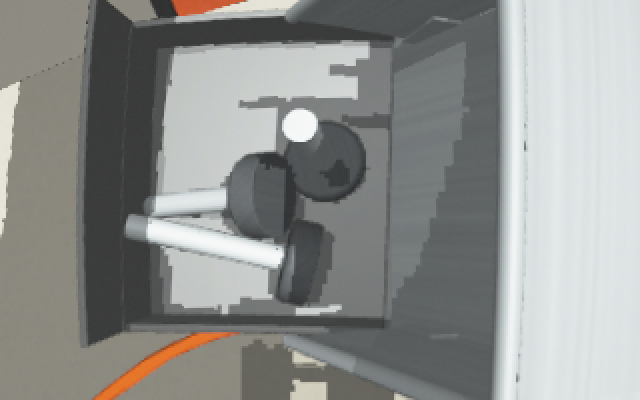

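>>> carry_out:
  rows:
    - [[0,0,0],[-0.001,0.012,0],1]
    - [[0,0,0],[-0.0015,0.024,0],1]
    - [[0,0,0],[-0.002,0.036,0],1]
    - [[0,0,0],[-0.003,0.048,0],1]
    - [[0,0,0],[-0.0035,0.06,0],1]
    - [[0,0,0],[-0.004,0.072,0],1]
    - [[0,0,0],[-0.005,0.084,0],1]
    - [[0,0,0],[-0.0055,0.096,0],1]
    - [[0,0,0],[-0.006,0.12,0],1]
    - [[0,0,0],[-0.006,0.16,0.03],1]
    - [[0,0,0],[-0.006,0.2,0.08],1]
    - [[0,0,0],[-0.006,0.25,0.1],1]
    - [[0,0,0],[-0.006,0.3,0.1],1]
    - [[0,0,0],[-0.006,0.35,0.1],1]
    - [[0,0,0],[-0.006,0.4,0.1],1]
    - [[0,0,0],[-0.006,0.4,0.1],1]

```text
time: 44.45
position: [519.9, 310.0, 280.0]
orientation: [-0.706, -0.023, 0.024, 0.707]
contact_force: [0.4, -0.1, -0.3]
grip_width: 0.005
```

```bash
python3 st.py; python3 - <<'E'
from h import *
p,d=eyes.snapshot('top'); c=cam('top'); P=cloud(c,d); g=P[160:270,360:500].reshape(-1,3)
f=g[(abs(g[:,0]-434)<35)&(abs(g[:,1]+46)<40)]; A=np.c_[f[:,:2],np.ones(len(f))]; print('cup plane',np.linalg.lstsq(A,f[:,2],rcond=None)[0].round(3),np.median(f[:,2]))
b=g[(g[:,2]>185)&(abs(g[:,0]-524)<25)]; print('bar',b.mean(0) if len(b) else '')
cv2.imwrite('pics/t12.png',cv2.resize(p[150:270,350:510,::-1],(640,480)))
d0=np.load('top0.npy')
for n in ['slide_box','petri_dish']: print(n,[(a['rect'],round(a['confidence'],2)) for a in spotter.find_in('top',n)[:1]])
E
```

```text
44.45 [519.9 310.  280. ] gauge xy -115.6 114.1 F gauge 0.2 0.4 -0.3 T [0.03 0.03 0.01] 0.005125384779867093
cup plane [ 1.20000e-02 -2.00000e-01  1.12294e+02] 127.05542320775248
bar [523.98985681 -29.76010509 196.22350643]
slide_box [([225.5, 252.5, 253.3, 273.0], 0.76)]
petri_dish [([302.9, 192.6, 338.0, 259.5], 0.63)]
```

View pics/t12.png

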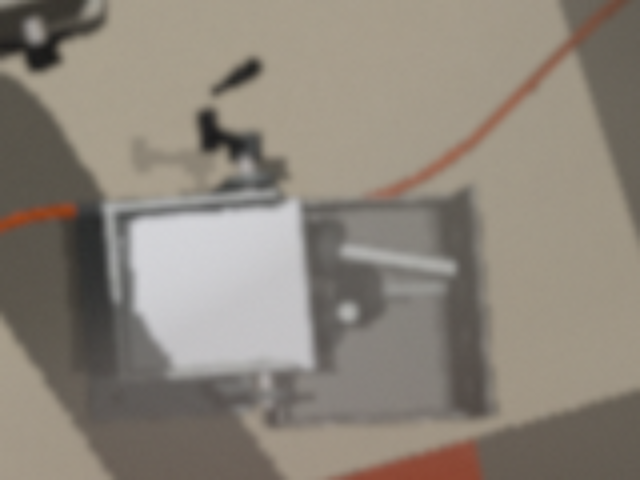

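>>> carry_out:
  rows:
    - [[0,0,0],[0,0,0],1]
    - [[0,0,0],[0,0,0],1]
    - [[0,0,0],[0,0,0],1]
    - [[0,0,0],[0,0,0],1]
    - [[0,0,0],[0,0,0],1]
    - [[0,0,0],[0,0,0],1]
    - [[0,0,0],[0,0,0],1]
    - [[0,0,0],[0,0,0],1]
    - [[0,0,0],[0,0,0],1]
    - [[0,0,0],[0,0,0],1]

```text
time: 45.6
position: [522.0, 303.2, 280.8]
orientation: [0.707, 0.021, -0.021, -0.707]
contact_force: [-1.0, -0.9, -0.1]
grip_width: 0.009
```

```bash
python3 -c "
from cell import env
print(env.close_job())"
```

```text
the job is handed in; nothing more can be done
None
```

All three posts were there. I checked them in the order short, middle, long, dumped them into the tray, and handed the job in at about 46 s. The job-close call reports no verdict.

- **Wide gap:** each post went through upright, with only about 1 N sideways force wherever I read it. None jammed.
- **Narrow gap:** each post was stopped at the mouth, with about 5 to 7 N pressing. None was forced in.
- **Cup and lever:** a wrist picture showed all three standing in the cup before I pushed the lever. I held it close to the end stop for about a second. The push read about 15 N plus 14 N upward at the catch, then about 6 N.
- **Last checks:** pictures showed all three posts in the tray, two lying and one standing. The cup was home again, with its floor slope back at 0.2 rad and the lever bar within 3 mm of its first position. The arm was clear, with no contact force.

- **First grasp:** the first grip on the short post closed too late and slid up the shank, so I opened and gripped it again before testing it.
- **Bystanders:** the slide box was still found at its starting place. The last search for the petri dish picked out the gauge by mistake, with the arm partly covering the view. I didn't confirm the dish at the end, but the arm never came near it.

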